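Sort two mixed-up reagent kits back into their trays

TASK

Two reagent kits got mixed up on the bench: put them back in their own kit trays. The blue-capped bottle and the blue-capped tube belong in the blue tray, the red-capped bottle and the orange-capped tube in the red tray; each bottle stands upright in the round well and each tube lies seated in both saddles of the cradle, its tip pointing to the well and its cap at the outer end. Never let a bottle tip over.

Things in the scene. Friction and masses are not known exactly. Their poses are not given: they have to be found in the camera images.
- red_cap_bottle_center (a point): White round bottle with a red screw cap, standing; body 52 mm thick, 105 mm high with shoulders, 124 mm with the 30 mm cap. Point: its centre, 62 mm above its underside; +z up along the bottle. 0.2 kg.
- blue_cap_bottle_center (a point): White round bottle with a blue screw cap, standing; body 48 mm thick, 88 mm high with shoulders, 104 mm with the 28 mm cap. Point: its centre, 52 mm above its underside; +z up along the bottle. 0.16 kg.
- orange_cap_tube_center (a point): Lying 15 ml conical tube, white, orange screw cap, 117 mm long. Point: half-way along it, on its axis, 11 mm above the desk as it lies. +y runs along the tube to its pointed tip, -y to the cap. Body 17 mm thick from 44 mm on the cap side to 33 mm on the tip side of the point, then a cone to the tip at 58 mm; cap 22 mm thick, 44 to 58 mm from the point. 14 g; may roll if pushed.
- blue_cap_tube_center (a point): Lying 15 ml conical tube, white, blue screw cap, 117 mm long. Point: half-way along it, on its axis, 11 mm above the desk as it lies. +y runs along the tube to its pointed tip, -y to the cap. Body 17 mm thick from 44 mm on the cap side to 33 mm on the tip side of the point, then a cone to the tip at 58 mm; cap 22 mm thick, 44 to 58 mm from the point. 14 g; may roll if pushed.
- blue_tray_well (a point): Bottle well of the blue tray (fixed tray, 92 x 244 mm). Point: centre of the well's floor, 7 mm above the desk; +z up. Round white cup 64 mm wide inside, its flared rim (81 mm outside) 29 mm above the desk. Along the tray's long axis: tray frame's +y points from cradle to well; the cradle point lies 124 mm from here towards -y.
- blue_tray_cradle (a point): Tube cradle of the blue tray: two white V saddles, 51 mm wide, tops 40 mm above the desk. Point: where the centre of a seated tube lies, on its axis, 32 mm above the desk. +y runs along the tray to the well, where the tip must point. Body saddle 32 mm to -y, higher tip saddle for the cone 46 mm to +y, cap stop (30 mm high) 66 mm to -y. Tray floor 5 mm, rim 13 mm high.
- red_tray_well (a point): Bottle well of the red tray (fixed tray, 92 x 244 mm). Point: centre of the well's floor, 7 mm above the desk; +z up. Round white cup 64 mm wide inside, its flared rim (81 mm outside) 29 mm above the desk. Along the tray's long axis: tray frame's +y points from cradle to well; the cradle point lies 124 mm from here towards -y.
- red_tray_cradle (a point): Tube cradle of the red tray: two white V saddles, 51 mm wide, tops 40 mm above the desk. Point: where the centre of a seated tube lies, on its axis, 32 mm above the desk. +y runs along the tray to the well, where the tip must point. Body saddle 32 mm to -y, higher tip saddle for the cone 46 mm to +y, cap stop (30 mm high) 66 mm to -y. Tray floor 5 mm, rim 13 mm high.

How it is judged:
At the end, for the whole second after the job is handed in: Each bottle upright (within 0.1 rad) on the floor of its own tray's well; each tube within 11 mm of its own cradle's seat, level with it within 6 mm and in line within 0.12 rad, tip towards the well; all at rest (horizontal distance between red_cap_bottle_center and red_tray_well below 0.011 m and z of red_cap_bottle_center in the frame of red_tray_well between 0.056 and 0.068 m and angle between each of red_cap_bottle_center, blue_cap_bottle_center's own z axis and vertical below 0.1 rad and linear speed of each of red_cap_bottle, blue_cap_bottle, orange_cap_tube, blue_cap_tube below 0.02 m/s and horizontal distance between blue_cap_bottle_center and blue_tray_well below 0.011 m and z of blue_cap_bottle_center in the frame of blue_tray_well between 0.046 and 0.058 m and horizontal distance between orange_cap_tube_center and red_tray_cradle below 0.011 m and z of orange_cap_tube_center in the frame of red_tray_cradle between -0.006 and 0.006 m and angle between the y axis of orange_cap_tube_center and the y axis of red_tray_cradle, either way round below 0.12 rad and y of red_tray_well in the frame of orange_cap_tube_center above 0.08 m and horizontal distance between blue_cap_tube_center and blue_tray_cradle below 0.011 m and z of blue_cap_tube_center in the frame of blue_tray_cradle between -0.006 and 0.006 m and angle between the y axis of blue_cap_tube_center and the y axis of blue_tray_cradle, either way round below 0.12 rad and y of blue_tray_well in the frame of blue_cap_tube_center above 0.08 m); the robot touches nothing.
It fails at once if a bottle tips over by more than 0.6 rad (angle between any of red_cap_bottle_center, blue_cap_bottle_center's own z axis and vertical above 0.6 rad).
It also fails if it takes over 122 s, if anything falls off the work surface, if the arm or the gripper's body presses on something with over 40 N, if the wrist force passes 120 N, or if a joint passes its speed limit or range.

ROBOT

A 6-joint arm with a two-finger parallel gripper is mounted at the origin on a cart in front of the work surface, level with it; the furniture and walls round the work are solid. World frame = base frame: x ahead of the robot, y to its left, z up, the work surface at z = 0. Lengths are in m, angles in rad, forces in N, time in s.
With the tool pointing down it reaches from about 0.35 to 0.975 m from the base axis. Payload 4.9 kg.
Tool frame: the origin (TCP) lies at the very end of the fingers, on their centre line; the grasp point (between the pads) lies 19 mm behind it; x points along the fingers, y is the direction in which the jaws open and shut, and the axes are right-handed (so a half turn about x gives the same grasp; the last joint's range is limited). The gripper opens to 85 mm and grips with 20 to 120 N. Pads are 22 mm wide; open, the fingers measure 114 mm over their backs; the gripper's body (76 mm by 85 mm) begins 54 mm behind the grasp point. The pads swing forward as they close: fully open they stand 13 mm farther back than shut.
Start: joints at [-1.266, 0.053, 1.613, -0, 1.476, -0.119], TCP at [0.257, -0.57, 0.202] pointing down, gripper open.
Joint ranges: [-3.01, 3.01], [-1.01, 2.22], [0.06, 2.58], [-1.02, 4.17], [0.09, 2.62], [-3.14, 3.14]. Speed limits (rad/s): [2.57, 2.57, 3.14, 3.14, 3.14, 3.14].

INTERFACE

Orientations are given as a rotation vector (axis times angle).
In Python, from station import ctrl gives the robot as it stands. The module is installed in compiled form; this text tells all that it offers.
- The arm moves only by the shell command python3 -m handwheel 'ROWS' [FORCE]. ROWS is JSON, one flat list of numbers, 7 for each row, row after row: the opening, from 0 (shut) to 1 (fully open), then the shift along the tool's x, y, z in m, then the turn, a rotation vector about the tool's x, y, z in degrees. A call has 1 to 12 rows; each row is the pose to reach, as a shift and turn from the pose commanded when the call began, along the tool's axes at that moment; what a row does not reach only later rows make up. A row lasts 1/12 s, in which the tool goes at most 41.7 mm and 7.16 degrees, less where a joint would pass 70% of its speed; a pose out of reach is approached as far as the arm can. A call with a gripper value outside its range is refused whole. The fingers move at their own pace and stop on an object; FORCE is the grip in N (left out, the last holds). Time passes only in rows, so rows that repeat a pose let the fingers close. It gives the time, the measured TCP pose, the force and the opening at its end, in the units of the state.
- ctrl.get_obs(): the state, without advancing time (a new reading comes with each control period).
- ctrl.get_image(name): name is "scene" or "top" or "wrist"; returns (picture, depth): 384x512x3 uint8, blue, green, red; 384x512 float32, m along the optical axis (not along the pixel's ray), 0 where there is no reading.
- ctrl.camera_params(name): a dict with "fov_y" (degrees; the focal length in pixels is half the picture's height over the tangent of half this angle, whatever the lens; pixels are square), "cx", "cy" (the principal point, pixels), "R" (3x3) and "t" (3): a world point X has camera coordinates R X + t; the wrist camera has in their place "hand_eye" (4x4, takes a point from camera to tool coordinates, whose origin is the TCP and whose axes are the tool frame's). Camera axes: x right, y down, z forward; pixel columns grow to the right and rows downward; lengths in m; the calibration is good to about 2 mm. The wrist camera is an equidistant fisheye: a pixel r from the principal point sees the ray r / f radians off the axis. A picture is of the moment at which its call begins: read the wrist's pose just before it. camera_params takes no time and is no camera call.
- ctrl.finish_job(): hands the job in, once; it reports no verdict.
The state is a dict: "t": time; "q": joint angles; "dq": joint speeds; "effort": joint torques, N m; "tool_pos": TCP position; "tool_rot": TCP orientation; "contact_force": force on the tool from outside, world axes, zero at the start; "wrist_torque": the same for the moment, N m; "opening": finger opening in m.
Only numpy, scipy, OpenCV 4.12 (cv2) and the standard library are available. Lean on these libraries where they do the work, as an engineer would, in place of code of your own. Each camera call takes 0.05 s, during which the arm holds its last target.

## Working session

There is one attempt and no reset: what is moved stays moved. The work goes in short steps, Python scripts to look and compute and a shell command to move; the robot and the scene stay as the last step left them, time stands still between calls to the robot, and variables do not carry over. Pictures are saved under pics/ and viewed, and the job is handed in when it is done.

```bash
mkdir -p pics; ls
cat > h.py <<'E'
import numpy as np, cv2
from scipy.spatial.transform import Rotation as Ro
from station import ctrl
def snap(n,f):
    im,d=ctrl.get_image(n); cv2.imwrite('pics/%s.png'%f,im); np.savez('pics/%s.npz'%f,im=im,d=d); return im,d
def cam(n):
    p=ctrl.camera_params(n); return p,(384/2)/np.tan(np.radians(p['fov_y'])/2)
def ray(n,u,v):
    p,f=cam(n); R=np.array(p['R']);t=np.array(p['t'])
    return -R.T@t, R.T@np.array([(u-p['cx'])/f,(v-p['cy'])/f,1])
def onz(n,u,v,z):
    o,d=ray(n,u,v); return o+d*(z-o[2])/d[2]
def pts(n,d):
    p,f=cam(n); v,u=np.mgrid[:384,:512]; 
    c=np.stack([(u-p['cx'])/f*d,(v-p['cy'])/f*d,d],-1)
    return (c-np.array(p['t']))@np.array(p['R'])
E
python3 - <<'E'
from h import *
np.set_printoptions(precision=4,suppress=True)
o=ctrl.get_obs(); print(o)
for n in ('scene','top'):
    snap(n,n+'0'); print(n,ctrl.camera_params(n))
print(ctrl.camera_params('wrist'))
E
```

```text
pics
{'t': 0.0, 'q': array([-1.266 ,  0.0534,  1.6143, -0.    ,  1.476 , -0.119 ]), 'dq': array([-0.0007,  0.0006,  0.0004,  0.0007, -0.0016,  0.0001]), 'effort': array([  0.0007, -39.3685, -37.0173,  -0.0001,   0.007 ,  -0.    ]), 'tool_pos': array([ 0.2568, -0.569 ,  0.2008]), 'tool_rot': array([ 1.9881,  0.4299, -1.9886]), 'contact_force': array([-0.2576,  0.4287,  0.3089]), 'wrist_torque': array([-0.0001,  0.0256, -0.029 ]), 'opening': 0.08541651616238016}
scene {'fov_y': 43.05821624395708, 'cx': 248.16990077349428, 'cy': 193.84007433542868, 'R': array([[-0.6471, -0.7623,  0.0139],
       [-0.5301,  0.4367, -0.7269],
       [ 0.548 , -0.4777, -0.6867]]), 't': array([0.2756, 0.3645, 1.2339])}
top {'fov_y': 53.522877745484976, 'cx': 258.14026227183103, 'cy': 196.76873438979132, 'R': array([[ 0.0154, -0.9999,  0.0018],
       [-0.979 , -0.0155, -0.2032],
       [ 0.2032,  0.0014, -0.9791]]), 't': array([-0.09  ,  0.5276,  0.8785])}
{'fov_y': 65.70646984690485, 'cx': 255.28202766883817, 'cy': 188.82388506096697, 'hand_eye': array([[-0.0003, -0.2855,  0.9584, -0.1712],
       [ 1.    , -0.0014, -0.0001,  0.0002],
       [ 0.0013,  0.9584,  0.2855, -0.0737],
       [ 0.    ,  0.    ,  0.    ,  1.    ]])}
```

View pics/top0.png

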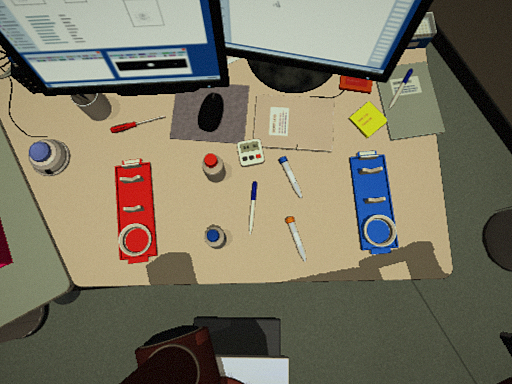

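View pics/scene0.png

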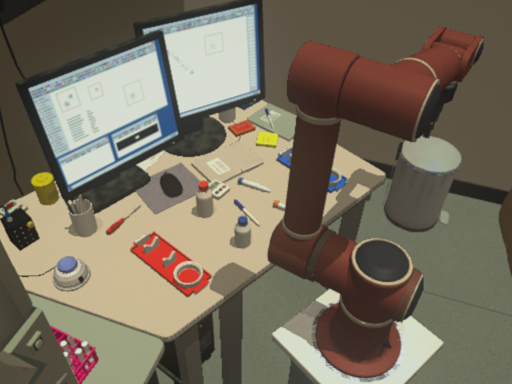

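The top view shows the red tray on the left, with its well at about (134,239) and its cap stop at (131,162). The blue tray is on the right, with its well at (378,231). The red-cap bottle is at (210,160) and the blue-cap bottle at (214,233). The blue tube runs from its cap at (283,160) to its tip at (301,196), and the orange tube from (290,220) to (304,260). A pen lies at (252,205).

Run:
```python
from h import *
np.set_printoptions(precision=4,suppress=True)
z=np.load('pics/top0.npz'); im=z['im']; d=z['d']; P=pts('top',d)
hsv=cv2.cvtColor(im,cv2.COLOR_BGR2HSV)
H,S,V=[hsv[...,i].astype(int) for i in range(3)]
hh={'blue':(H>100)&(H<130)&(S>120)&(V>60),'red':((H<5)|(H>172))&(S>150)&(V>60),'orange':(H>=5)&(H<16)&(S>160)&(V>120)}
for k,m in hh.items():
    n,l,st,c=cv2.connectedComponentsWithStats(m.astype(np.uint8))
    for i in range(1,n):
        if st[i,4]>25 and 130<c[i,1]<290:
            q=P[l==i]; print(k,st[i],c[i].round(1),'med',np.median(q,0),'zmax',np.percentile(q[:,2],95))
            if st[i,4]>800:
                r=cv2.minAreaRect(np.argwhere(l==i)[:,::-1].astype(np.float32)); print('  rect',r)
                cor=cv2.boxPoints(r); w=np.array([onz('top',*x,0.013) for x in cor]);print(w, np.linalg.norm(w-np.roll(w,1,0),axis=1))
# white things
ww=(S<70)&(V>120)&(P[...,2]>0.004)&(P[...,2]<0.2)
n,l,st,c=cv2.connectedComponentsWithStats(ww.astype(np.uint8))
for i in range(1,n):
    if st[i,4]>25 and 140<c[i,1]<290: print('white',st[i],c[i].round(1),np.median(P[l==i],0))
cv2.imwrite('pics/topcrop.png',cv2.resize(im[140:280,100:300],(800,560),interpolation=cv2.INTER_CUBIC))
cv2.imwrite('pics/topcrop2.png',cv2.resize(im[140:280,230:430],(800,560),interpolation=cv2.INTER_CUBIC))
```

```text
blue [ 350  152   48  102 2242] [371.  196.9] med [ 0.5532 -0.3704  0.006 ] zmax 0.01417216097235573
  rect ((373.42291259765625, 202.10142517089844), (103.45167541503906, 36.2103385925293), 82.23483276367188)
[[ 0.6577 -0.317   0.013 ]
 [ 0.6727 -0.4119  0.013 ]
 [ 0.4054 -0.4327  0.013 ]
 [ 0.3919 -0.3429  0.013 ]] [0.267  0.0961 0.2681 0.0908]
blue [280 157   7   6  30] [282.5 159.3] med [ 0.636  -0.1432  0.0212] zmax 0.024327645809172436
blue [251 182   6  18  70] [253.6 190.5] med [ 0.5539 -0.0706  0.0124] zmax 0.017075355349379394
blue [367 220  23  23 409] [377.7 230.9] med [ 0.4549 -0.3849  0.008 ] zmax 0.011001009047666089
blue [207 230  12  12 112] [212.3 235.2] med [0.4281 0.0212 0.1048] zmax 0.10791203412586131
red [204 154  13  14 134] [210.3 160.2] med [0.5992 0.0302 0.1243] zmax 0.1272662881139779
red [ 115  159   42  105 2343] [135.5 205.6] med [0.5203 0.2305 0.0063] zmax 0.014782654609955124
  rect ((134.45419311523438, 211.07691955566406), (103.06000518798828, 37.26704025268555), 85.79464721679688)
[[0.6266 0.3008 0.013 ]
 [0.6356 0.2044 0.013 ]
 [0.3711 0.1663 0.01
[... 641 characters left out ...]
.2 162.5] [0.6237 0.2513 0.0169]
white [282 161  20  37 216] [291.9 178.2] [ 0.5867 -0.1681  0.0168]
white [362 167  21   5  54] [372.  169.1] [ 0.6098 -0.3744  0.0328]
white [120 175  20   6  61] [129.2 178.2] [0.5766 0.2477 0.0332]
white [368 197  18   5  47] [376.4 198.9] [ 0.5323 -0.3808  0.0356]
white [249 200   7  34 118] [251.5 215.1] [ 0.4902 -0.065   0.0113]
white [124 205  17   6  57] [131.2 208.1] [0.4993 0.2358 0.0351]
white [364 215  33  32 269] [381.1 228.3] [ 0.4629 -0.3948  0.0275]
white [289 222  17  40 234] [297.5 240.2] [ 0.4281 -0.1809  0.0169]
white [119 224  32  32 266] [132.9 238.4] [0.4265 0.23   0.028 ]
white [205 227  19  20 137] [215.5 238.6] [0.4192 0.0127 0.0771]
```

View pics/topcrop.png

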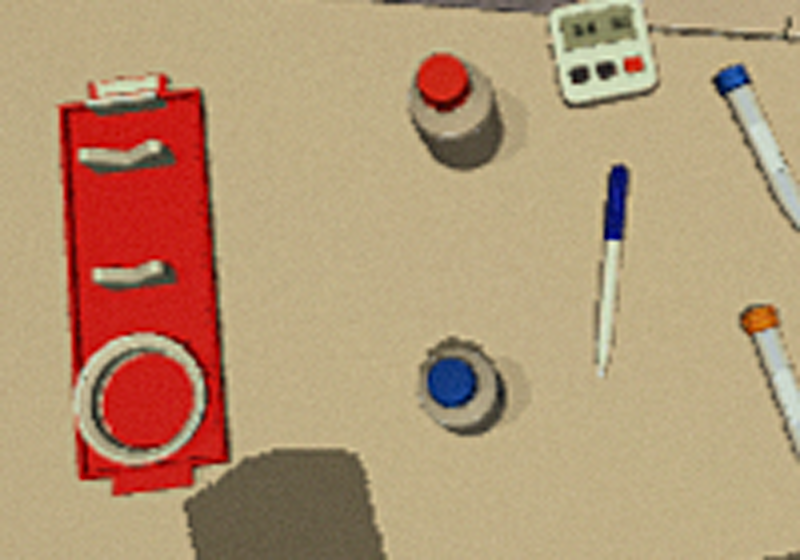

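View pics/topcrop2.png

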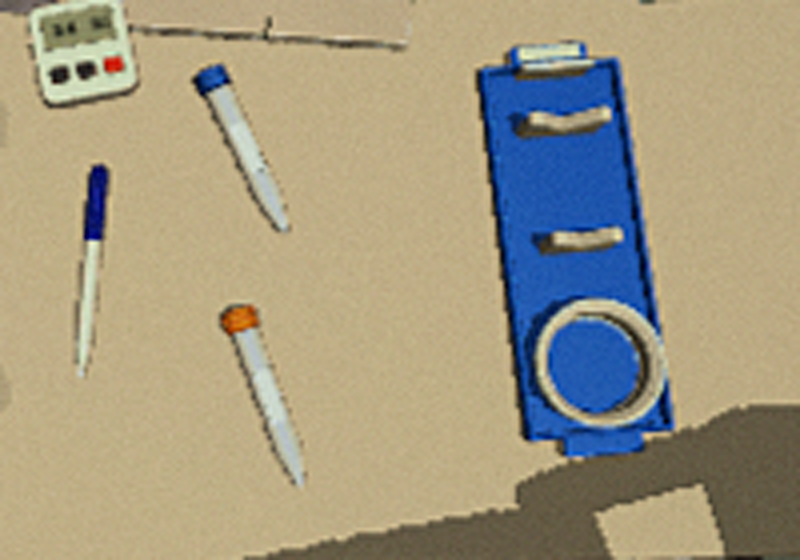

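```bash
cat > m.py <<'E'
from h import *
np.set_printoptions(precision=4,suppress=True)
def circ(w):
    A=np.c_[2*w[:,:2],np.ones(len(w))]; s=np.linalg.lstsq(A,(w[:,:2]**2).sum(1),rcond=None)[0]
    return s[:2],np.sqrt(s[2]+s[0]**2+s[1]**2)
E
python3 - <<'E'
from m import *
z=np.load('pics/top0.npz'); im=z['im']; d=z['d']; P=pts('top',d)
hsv=cv2.cvtColor(im,cv2.COLOR_BGR2HSV); H,S,V=[hsv[...,i].astype(int) for i in range(3)]
def box(x0,x1,y0,y1):
    m=np.zeros(H.shape,bool); m[y0:y1,x0:x1]=1; return m
# wells: inner floor region visible + white ring outer
for nm,(x0,x1,y0,y1) in {'blue':(355,402,210,252),'red':(112,158,218,262)}.items():
    m=((S<90)&(V>80)&(P[...,2]>0.018)&box(x0,x1,y0,y1)).astype(np.uint8)
    c=max(cv2.findContours(m,cv2.RETR_EXTERNAL,cv2.CHAIN_APPROX_NONE)[0],key=len)[:,0]
    c=cv2.convexHull(c)[:,0]
    print(nm,'well outer',circ(np.array([onz('top',*p,0.029) for p in c])))
    q=P[m>0]; print('   depth-based', circ(q[q[:,2]>0.022]), np.percentile(q[:,2],[5,50,95]))
# tray axis via cap stop & saddle whites (depth)
W={}
for nm,u in {'blue':(355,392),'red':(115,145)}.items():
    for lab,(y0,y1) in {'stop':(148,168),'s1':(164,182),'s2':(192,212)}.items():
        m=(S<90)&(V>90)&(P[...,2]>0.02)&box(u[0],u[1],y0,y1); q=P[m]
        if len(q): print(nm,lab,len(q),q.mean(0),q.min(0),q.max(0))
# tubes
for nm,(x0,x1,y0,y1) in {'blue':(274,308,150,202),'orange':(280,312,212,268)}.items():
    cap=((H>100)&(H<130)&(S>120)) if nm=='blue' else ((H>=3)&(H<18)&(S>140))
    m=((cap|((S<60)&(V>110)))&(P[...,2]>0.003)&box(x0,x1,y0,y1))
    n,l,st,c=cv2.connectedComponentsWithStats(m.astype(np.uint8)); m=l==(1+np.argmax(st[1:,4]))
    w=np.array([onz('top',u,v,0.011) for v,u in np.argwhere(m)])[:,:2]
    cc=np.array([onz('top',u,v,0.011) for v,u in np.argwhere(m&cap)])[:,:2].mean(0)
    r=cv2.minAreaRect(w.astype(np.float32)*1000)
    mu=w.mean(0); ax=np.linalg.svd(w-mu)[2][0]; ax*=np.sign((mu-cc)@ax); t=(w-mu)@ax
    mid=mu+ax*(t.min()+t.max())/2
    print(nm,'tube rect',r,'len',np.ptp(t),'mid',mid,'axis',ax,'ang',np.degrees(np.arctan2(ax[1],ax[0])),'cap',cc)
for nm,(x0,x1,y0,y1),zt in (('blue',(203,222,226,246),.104),('red',(200,220,150,170),.124)):
    cap=((H>100)&(H<130)&(S>120)) if nm=='blue' else (((H<5)|(H>172))&(S>150))
    m=cap&box(x0,x1,y0,y1)&(P[...,2]>zt-.006)
    w=np.array([onz('top',u,v,zt) for v,u in np.argwhere(m)])
    print(nm,'bottle',cv2.minEnclosingCircle(w[:,:2].astype(np.float32)*1000),w.mean(0),m.sum())
R=Ro.from_rotvec(ctrl.get_obs()['tool_rot']).as_matrix(); print(R)
E
```

```text
blue well outer (array([ 0.4551, -0.3846]), np.float64(0.03954981222457993))
   depth-based (array([ 0.4156, -0.2914]), np.float64(0.11376998612723958)) [0.0217 0.0276 0.0316]
red well outer (array([0.4236, 0.2206]), np.float64(0.03928914456588776))
   depth-based (array([0.3985, 0.1161]), np.float64(0.12016669012177457)) [0.0239 0.028  0.0318]
blue stop 52 [ 0.6249 -0.3521  0.0838] [ 0.3394 -0.395   0.0208] [ 0.6493 -0.0831  0.9675]
blue s1 81 [ 0.6062 -0.3676  0.0435] [ 0.3394 -0.395   0.0202] [ 0.616  -0.0831  0.9675]
blue s2 69 [ 0.5292 -0.3735  0.0469] [ 0.3394 -0.3987  0.0204] [ 0.538  -0.0831  0.9675]
red stop 40 [0.5926 0.2238 0.0991] [ 0.3394 -0.0831  0.0207] [0.6175 0.2678 0.9675]
red s1 106 [0.5854 0.243  0.0402] [ 0.3394 -0.0831  0.0207] [0.6158 0.2678 0.9675]
red s2 66 [0.4995 0.232  0.0339] [0.4937 0.2101 0.0223] [0.5063 0.2497 0.0437]
blue tube rect ((593.0988159179688, -167.49737548828125), (118.46668243408203, 20.195068359375), 26.000511169433594) len 0.11856277992783579 mid [ 0.5926 -0.1664] axis [-0.9071 -0.421 ] ang -155.10350591791538 cap [ 0.6389 -0.1438]
orange tube rect ((431.72662353515625, -179.01380920410156), (117.27930450439453, 20.197263717651367), 18.719881057739258) len 0.11735553901484976 mid [ 0.4322 -0.1804] axis [-0.9396 -0.3422] ang -159.98961607805205 cap [ 0.4805 -0.1625]
blue bottle ((428.3861999511719, 20.328506469726562), 13.824942588806152) [0.4284 0.0203 0.104 ] 108
red bottle ((600.3759765625, 29.99079132080078), 14.575621604919434) [0.6006 0.0298 0.124 ] 117
[[-0.0006  0.4112 -0.9115]
 [ 0.0018 -0.9115 -0.4112]
 [-1.     -0.0019 -0.0002]]
```

```bash
cat > go.py <<'E'
import sys
from m import *
# go.py x y z yaw(deg of tool z axis)
x,y,z,yaw=map(float,sys.argv[1:5])
o=ctrl.get_obs(); R=Ro.from_rotvec(o['tool_rot']).as_matrix()
a=np.radians(yaw); X=np.array([0,0,-1.]); Z=np.array([np.cos(a),np.sin(a),0]); Y=np.cross(Z,X)
T=np.c_[X,Y,Z]
s=R.T@(np.array([x,y,z])-o['tool_pos']); r=np.degrees(Ro.from_matrix(R.T@T).as_rotvec())
print('t %.2f shift'%o['t'],s,'turn',r,'rows>=',np.ceil(max(np.linalg.norm(s)/.0417,np.linalg.norm(r)/7.16)),'pos',o['tool_pos'],'f',o['contact_force'],'op',o['opening'])
E
python3 go.py .5926 -.1664 .10 -155.1
```

```text
t 0.10 shift [ 0.1015 -0.2288 -0.4717] turn [-0.619  -0.0125  0.1089] rows>= 13.0 pos [ 0.2568 -0.5691  0.201 ] f [-0.7776 -0.1543 -0.5167] op 0.08564121773789211
```

```bash
python3 -m handwheel '[0.55,0.05,-0.2288,-0.4717,-0.6,0,0.1, 0.55,0.05,-0.2288,-0.4717,-0.6,0,0.1, 0.55,0.05,-0.2288,-0.4717,-0.6,0,0.1, 0.55,0.05,-0.2288,-0.4717,-0.6,0,0.1, 0.55,0.05,-0.2288,-0.4717,-0.6,0,0.1, 0.55,0.05,-0.2288,-0.4717,-0.6,0,0.1, 0.55,0.05,-0.2288,-0.4717,-0.6,0,0.1, 0.55,0.05,-0.2288,-0.4717,-0.6,0,0.1, 0.55,0.05,-0.2288,-0.4717,-0.6,0,0.1, 0.55,0.05,-0.2288,-0.4717,-0.6,0,0.1, 0.55,0.05,-0.2288,-0.4717,-0.6,0,0.1, 0.55,0.05,-0.2288,-0.4717,-0.6,0,0.1]' 40; python3 go.py .5926 -.1664 .10 -155.1
```

```text
t: 1.1
tool_pos: [0.5766, -0.1855, 0.154]
tool_rot: [1.98, 0.436, -1.981]
contact_force: [-0.2, -0.8, -0.5]
opening: 0.0472
t 1.10 shift [ 0.0539 -0.0107 -0.0226] turn [-0.01    0.0278 -0.0745] rows>= 2.0 pos [ 0.5766 -0.1855  0.154 ] f [-0.2401 -0.8028 -0.5001] op 0.04716274654503322
```

```bash
python3 -m handwheel '[0.55,0.02,-0.01,-0.02,0,0,0, 0.55,0.04,-0.01,-0.02,0,0,0, 0.55,0.04,-0.01,-0.02,0,0,0, 0.55,0.04,-0.01,-0.02,0,0,0]'
python3 - <<'E'
from m import *
o=ctrl.get_obs();print(o['tool_pos'],o['tool_rot']); snap('wrist','w1')
E
python3 go.py .5926 -.1664 .10 -155.1
```

```text
t: 1.43
tool_pos: [0.5884, -0.1694, 0.1126]
tool_rot: [1.978, 0.438, -1.985]
contact_force: [0.8, -0.9, -0.6]
opening: 0.0471
[ 0.5884 -0.1694  0.1126] [ 1.9777  0.4382 -1.9846]
t 1.48 shift [ 0.0143 -0.0022 -0.0046] turn [-0.0385  0.0573 -0.0555] rows>= 1.0 pos [ 0.5893 -0.1703  0.1143] f [-0.1344 -0.0054 -0.4352] op 0.04701866740702226
```

View pics/w1.png

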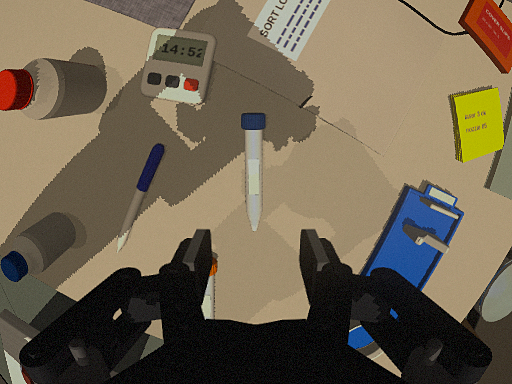

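The wrist view shows the blue tube running from its cap at (254,120) to its tip at (254,229), in line with the tool. The finger tips are at (205,235) and (308,235). I'll measure the tube from here.

```bash
cat >> m.py <<'E'
def wray(u,v,o):
    p=ctrl.camera_params('wrist'); f=192/np.tan(np.radians(p['fov_y'])/2); he=np.array(p['hand_eye'])
    dx,dy=u-p['cx'],v-p['cy']; r=np.hypot(dx,dy)+1e-9; th=r/f
    c=np.array([np.sin(th)*dx/r,np.sin(th)*dy/r,np.cos(th)])
    R=Ro.from_rotvec(o['tool_rot']).as_matrix()
    return R@he[:3,3]+o['tool_pos'], R@(he[:3,:3]@c)
def wonz(u,v,z,o):
    a,d=wray(u,v,o); return a+d*(z-a[2])/d[2]
E
python3 - <<'E'
from m import *
o=dict(tool_pos=np.array([.5884,-.1694,.1126]),tool_rot=np.array([1.9777,.4382,-1.9846]))
im=np.load('pics/w1.npz')['im']; hsv=cv2.cvtColor(im,cv2.COLOR_BGR2HSV);H,S,V=[hsv[...,i].astype(int) for i in range(3)]
m=np.zeros(H.shape,bool); m[108:234,238:270]=1
m&=((S<70)&(V>110))|((H>100)&(H<130)&(S>100))
n,l,st,c=cv2.connectedComponentsWithStats(m.astype(np.uint8)); m=l==(1+np.argmax(st[1:,4]))
w=np.array([wonz(u,v,.011,o)[:2] for v,u in np.argwhere(m)])
mu=w.mean(0); ax=np.linalg.svd(w-mu)[2][0]; ax*=-np.sign(ax[0]); t=(w-mu)@ax
print(m.sum(),'mid',mu+ax*(t.min()+t.max())/2,'len',np.ptp(t),np.degrees(np.arctan2(ax[1],ax[0])))
for a in [(441,195),(436,213),(423,235),(357,335)]: print(a,wonz(*a,.03,o))
E
```

```text
1940 mid [ 0.5935 -0.1653] len 0.11512057533167541 -154.58034523595856
(441, 195) [ 0.6611 -0.3476  0.03  ]
(436, 213) [ 0.6421 -0.3538  0.03  ]
(423, 235) [ 0.6148 -0.3539  0.03  ]
(357, 335) [ 0.4695 -0.3613  0.03  ]
```

```bash
python3 go.py .5932 -.1657 .004 -154.8
```

```text
t 1.48 shift [ 0.1103 -0.0027 -0.0056] turn [-0.3385  0.0574 -0.0554] rows>= 3.0 pos [ 0.5893 -0.1703  0.1143] f [-0.1344 -0.0054 -0.4352] op 0.04701866740702226
```

```bash
python3 -m handwheel '[0.55,0.03,-0.0027,-0.0056,-0.3,0,0, 0.55,0.06,-0.0027,-0.0056,-0.3,0,0, 0.55,0.085,-0.0027,-0.0056,-0.3,0,0, 0.55,0.095,-0.0027,-0.0056,-0.3,0,0, 0.55,0.1,-0.0027,-0.0056,-0.3,0,0, 0.55,0.1,-0.0027,-0.0056,-0.3,0,0]'; python3 go.py .5932 -.1657 .004 -154.8
```

```text
t: 1.98
tool_pos: [0.5938, -0.1662, 0.015]
tool_rot: [1.978, 0.439, -1.978]
contact_force: [-0.6, 0.5, -0.4]
opening: 0.0471
t 1.98 shift [ 0.011  -0.0008  0.0004] turn [-0.0821 -0.0028 -0.1062] rows>= 1.0 pos [ 0.5938 -0.1662  0.015 ] f [-0.5796  0.5024 -0.4437] op 0.0470999566187309
```

Next I lower the last 11 mm and close.

```bash
python3 -m handwheel '[0.55,0.006,0,0,0,0,0, 0.55,0.011,0,0,0,0,0, 0.55,0.011,0,0,0,0,0, 0,0.011,0,0,0,0,0, 0,0.011,0,0,0,0,0, 0,0.011,0,0,0,0,0, 0,0.011,0,0,0,0,0, 0,0.011,0,0,0,0,0, 0,0.011,0,0,0,0,0]' 25
```

```text
t: 2.73
tool_pos: [0.594, -0.1655, 0.0038]
tool_rot: [1.978, 0.44, -1.977]
contact_force: [0.6, -0.9, -0.2]
opening: 0.0001
```

```bash
python3 -m handwheel '[0,-0.1,0,0,0,0,0,0,-0.1,0,0,0,0,0,0,-0.1,0,0,0,0,0,0,-0.1,0,0,0,0,0,0,-0.1,0,0,0,0,0]'
python3 - <<'E'
from m import *
o=ctrl.get_obs();print(repr(o['tool_pos']),repr(o['tool_rot'])); snap('wrist','w2')
E
```

```text
t: 3.15
tool_pos: [0.5949, -0.1657, 0.1054]
tool_rot: [1.98, 0.438, -1.973]
contact_force: [0.3, -0.4, -0.9]
opening: 0.0001
array([ 0.5949, -0.1657,  0.1054]) array([ 1.9798,  0.4378, -1.9734])
```

View pics/w2.png

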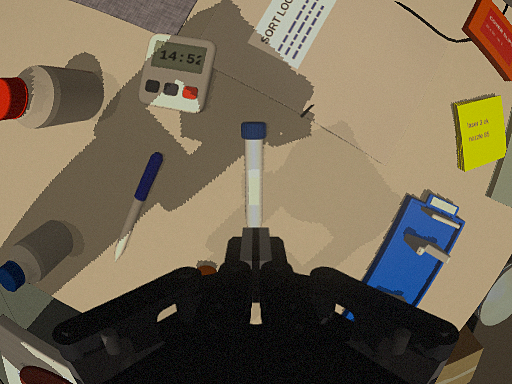

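Run:
```python
from m import *
p=ctrl.camera_params('wrist'); f=192/np.tan(np.radians(p['fov_y'])/2); he=np.array(p['hand_eye'])
for T in ([0,0,0],[-.019,0,0],[0,.011,0]):
    c=he[:3,:3].T@(np.array(T)-he[:3,3]); th=np.arctan2(np.hypot(*c[:2]),c[2]); k=f*th/np.hypot(*c[:2]); print(T,p['cx']+k*c[0],p['cy']+k*c[1],'depth',c[2])
d=np.load('pics/w2.npz')['d']; d1=np.load('pics/w1.npz')['d']
def W(u,v,dd,o):
    a,r=wray(u,v,o); # scale so optical-axis depth=dd
    R=Ro.from_rotvec(o['tool_rot']).as_matrix(); zc=R@he[:3,2]
    return a+r*dd/(r@zc)
o2=dict(tool_pos=np.array([.5949,-.1657,.1054]),tool_rot=np.array([1.9798,.4378,-1.9734]))
o1=dict(tool_pos=np.array([.5884,-.1694,.1126]),tool_rot=np.array([1.9777,.4382,-1.9846]))
for v in (122,130,150,170,190,210,224,229,240,250,260): print(v,'w2',d[v,254],W(254,v,d[v,254],o2),'w1',W(254,v,d1[v,254],o1))
```

```text
[0, 0, 0] 255.0817951913239 223.5479369120668 depth 0.18508292236313081
[-0.019, 0, 0] 255.07176875739026 236.7590126911259 depth 0.16687387026993486
[0, 0.011, 0] 272.6522938360925 223.4847589583162 depth 0.18508214899076134
122 w2 0.2574638 [ 0.6461 -0.1411  0.0132] w1 [ 0.6391 -0.1447  0.0222]
130 w2 0.25080067 [ 0.6403 -0.1438  0.022 ] w1 [ 0.6324 -0.1478  0.0184]
150 w2 0.25918034 [ 0.6241 -0.1514  0.0185] w1 [ 0.6159 -0.1554  0.0185]
170 w2 0.2651191 [ 0.6076 -0.1591  0.0177] w1 [ 0.599  -0.1632  0.018 ]
190 w2 0.27121982 [ 0.5905 -0.1671  0.0169] w1 [ 0.5813 -0.1714  0.017 ]
210 w2 0.27847484 [ 0.5723 -0.1756  0.0153] w1 [ 0.5624 -0.1801  0.0149]
224 w2 0.28259268 [ 0.5593 -0.1816  0.0152] w1 [ 0.5476 -0.1869  0.0115]
229 w2 0.14752212 [ 0.6057 -0.1599  0.1409] w1 [ 0.5417 -0.1896  0.0094]
240 w2 0.13695255 [ 0.6051 -0.1601  0.1521] w1 [ 0.5262 -0.1967  0.0002]
250 w2 0.12550667 [ 0.606  -0.1597  0.1638] w1 [ 0.5147 -0.202  -0.0007]
260 w2 0.11933295 [ 0.605  -0.1602  0.1706] w1 [ 0.5029 -0.2074 -0.0014]
```

Run:
```python
from m import *
p=ctrl.camera_params('wrist'); f=192/np.tan(np.radians(p['fov_y'])/2); he=np.array(p['hand_eye'])
def TL(d):
    v,u=np.mgrid[:384,:512]; dx=u-p['cx'];dy=v-p['cy'];r=np.hypot(dx,dy)+1e-9;th=r/f
    c=np.stack([np.tan(th)*dx/r*d,np.tan(th)*dy/r*d,d],-1); return c@he[:3,:3].T+he[:3,3]
for n in ('w2','w1'):
    t=TL(np.load('pics/%s.npz'%n)['d']); m=(t[...,0]<.06)&(t[...,0]>-.15)
    q=t[m]; print(n,'frontmost tool x pct',np.percentile(q[:,0],[90,98,99,99.5,100]))
    for u in ([235,245,251,256,261,270] if n=='w2' else [195,200,205,209,303,307,312]):
        col=np.where(m[:,u])[0]
        if len(col): print(u,[(v,t[v,u].round(3).tolist()) for v in col[:8:2]])
print(ctrl.get_obs()['opening'])
```

```text
w2 frontmost tool x pct [0.0068 0.0449 0.0522 0.056  0.0599]
235 [(np.int64(237), [-0.037, -0.01, -0.008]), (np.int64(239), [-0.038, -0.01, -0.008]), (np.int64(241), [-0.041, -0.01, -0.008]), (np.int64(243), [-0.043, -0.01, -0.008])]
245 [(np.int64(227), [-0.033, -0.005, -0.012]), (np.int64(229), [-0.035, -0.005, -0.012]), (np.int64(231), [-0.036, -0.005, -0.012]), (np.int64(233), [-0.039, -0.005, -0.012])]
251 [(np.int64(227), [-0.032, -0.002, -0.012]), (np.int64(229), [-0.036, -0.002, -0.013]), (np.int64(231), [-0.038, -0.002, -0.012]), (np.int64(233), [-0.039, -0.002, -0.012])]
256 [(np.int64(227), [-0.033, 0.0, -0.012]), (np.int64(229), [-0.035, 0.0, -0.012]), (np.int64(231), [-0.039, 0.0, -0.013]), (np.int64(233), [-0.04, 0.0, -0.012])]
261 [(np.int64(227), [-0.033, 0.003, -0.012]), (np.int64(229), [-0.035, 0.003, -0.012]), (np.int64(231), [-0.036, 0.003, -0.012]), (np.int64(233), [-0.04, 0.003, -0.012])]
270 [(np.int64(237), [-0.037, 0.008, -0.008]), (np.int64(239), [-0.039, 0.007, -0.008]), (np.int64(241), [-0.04, 0.007, -0.008]), (np.int64(243), [-0.051, 0.007, -0.012])]
w1 f
[... 601 characters left out ...]
30), [-0.033, -0.024, -0.01]), (np.int64(232), [-0.033, -0.024, -0.01]), (np.int64(234), [-0.037, -0.023, -0.01]), (np.int64(236), [-0.036, -0.023, -0.008])]
303 [(np.int64(229), [-0.034, 0.024, -0.011]), (np.int64(231), [-0.038, 0.024, -0.012]), (np.int64(233), [-0.039, 0.024, -0.012]), (np.int64(235), [-0.039, 0.024, -0.011])]
307 [(np.int64(229), [-0.035, 0.026, -0.012]), (np.int64(231), [-0.039, 0.026, -0.013]), (np.int64(233), [-0.039, 0.026, -0.011]), (np.int64(235), [-0.043, 0.025, -0.012])]
312 [(np.int64(229), [-0.034, 0.029, -0.011]), (np.int64(231), [-0.038, 0.028, -0.012]), (np.int64(233), [-0.041, 0.028, -0.012]), (np.int64(235), [-0.042, 0.028, -0.012])]
-0.00029807588210678407
```

Run:
```python
from m import *
for n in ('scene','top'):
    im,d=snap(n,n+'1')
o=ctrl.get_obs()
p,f=cam('scene'); c=np.array(p['R'])@o['tool_pos']+p['t']; u,v=p['cx']+f*c[0]/c[2],p['cy']+f*c[1]/c[2]; print('TCP scene px',u,v)
im=cv2.imread('pics/scene1.png'); a,b=int(u),int(v)
cv2.imwrite('pics/sc1.png',cv2.resize(im[max(b-60,0):b+40,a-70:a+70],(840,600),interpolation=cv2.INTER_CUBIC)); print('crop origin',a-70,b-60)
```

```text
TCP scene px 254.15339710998597 164.37304626786036
crop origin 184 104
```

View pics/sc1.png

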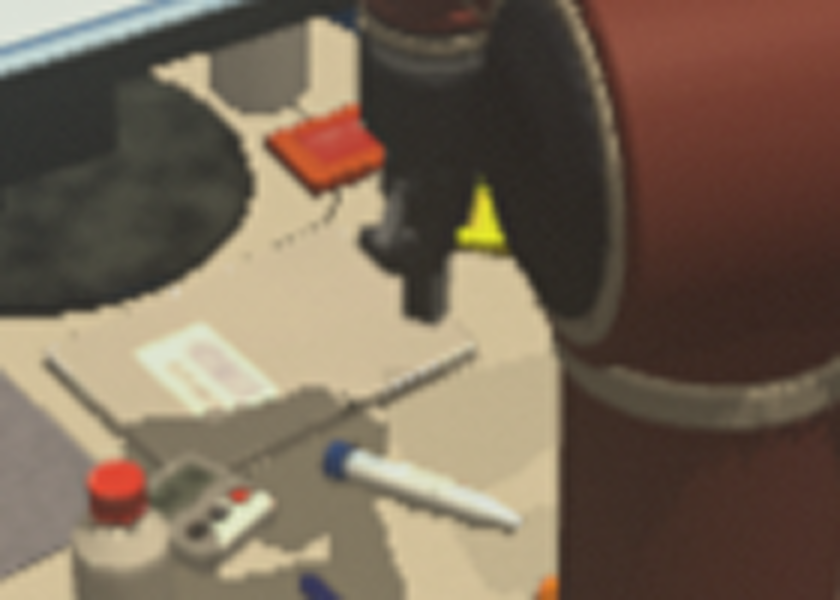

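The fingers really end about 33 mm behind the stated TCP: wrist depth puts the finger ends at tool x ≈ -0.033, and the scene view shows the tip about 7 px (roughly 32 mm) above the projected TCP. So my close passed over the tube, which hasn't moved. From here I'll use the measured tip and check the contact force on the way down.

```bash
sed -i "s/np.array(\[x,y,z\])/np.array([x,y,z-.033])/; s/'pos',/'tip z %.4f'%(o['tool_pos'][2]+.033),'pos',/" go.py; python3 go.py .5932 -.1657 .03 -154.8
```

```text
t 3.30 shift [ 0.1042  0.0014 -0.0006] turn [-0.0191  0.1552  0.0715] rows>= 3.0 tip z 0.1342 pos [ 0.5923 -0.1647  0.1012] f [-0.2263  0.2202 -0.7736] op 6.0327660394698704e-05
```

```bash
python3 -m handwheel '[0.55,0,0.0014,-0.0006,0,0,0,0.55,0,0.0014,-0.0006,0,0,0,0.55,0.03,0.0014,-0.0006,0,0,0, 0.55,0.06,0.0014,-0.0006,0,0,0, 0.55,0.09,0.0014,-0.0006,0,0,0, 0.55,0.104,0.0014,-0.0006,0,0,0, 0.55,0.104,0.0014,-0.0006,0,0,0, 0.55,0.104,0.0014,-0.0006,0,0,0]' 40; python3 go.py .5932 -.1657 .006 -154.8
```

```text
t: 3.97
tool_pos: [0.5944, -0.1662, -0.0012]
tool_rot: [1.976, 0.441, -1.979]
contact_force: [0.8, -0.4, 0.2]
opening: 0.0469
t 3.97 shift [ 0.0258 -0.001   0.0008] turn [-0.0179  0.0835 -0.007 ] rows>= 1.0 tip z 0.0318 pos [ 0.5944 -0.1662 -0.0012] f [ 0.849  -0.4301  0.2303] op 0.04690394373343323
```

```bash
python3 -m handwheel '[0.55,0.006,-0.001,0.0008,0,0,0,0.55,0.012,-0.001,0.0008,0,0,0,0.55,0.018,-0.001,0.0008,0,0,0, 0.55,0.024,-0.001,0.0008,0,0,0, 0.55,0.026,-0.001,0.0008,0,0,0,0.55,0.026,-0.001,0.0008,0,0,0]' ; python3 go.py .5932 -.1657 .005 -154.8
```

```text
t: 4.47
tool_pos: [0.5933, -0.1657, -0.0272]
tool_rot: [1.977, 0.441, -1.978]
contact_force: [-0.0, -0.2, 0.5]
opening: 0.047
t 4.47 shift [ 0.0008 -0.0001  0.0001] turn [-0.0167  0.0544 -0.0401] rows>= 1.0 tip z 0.0058 pos [ 0.5933 -0.1657 -0.0272] f [-0.0274 -0.2063  0.5425] op 0.04702777459806494
```

No contact, so the short-finger reading holds. Closing now.

```bash
python3 -m handwheel '[0.1,0,0,0,0,0,0,0.1,0,0,0,0,0,0,0.1,0,0,0,0,0,0,0,0,0,0,0,0,0,0,0,0,0,0,0,0,0,0,0,0,0,0,0]' 25
```

```text
t: 4.97
tool_pos: [0.5942, -0.1661, -0.026]
tool_rot: [1.978, 0.439, -1.976]
contact_force: [-0.3, -0.0, 1.6]
opening: 0.0155
```

```bash
python3 -m handwheel '[0,-0.03,0,0,0,0,0,0,-0.06,0,0,0,0,0,0,-0.09,0,0,0,0,0,0,-0.09,0,0,0,0,0,0,-0.09,0,0,0,0,0]'; python3 go.py .5786 -.374 .10 -174.9
```

```text
t: 5.38
tool_pos: [0.5958, -0.1666, 0.0666]
tool_rot: [1.981, 0.437, -1.971]
contact_force: [-0.9, 1.1, 0.7]
opening: 0.0153
t 5.38 shift [0.0002 0.1804 0.1038] turn [20.0844 -0.2654 -0.2909] rows>= 5.0 tip z 0.0996 pos [ 0.5958 -0.1666  0.0666] f [-0.8705  1.0565  0.71  ] op 0.015347609294002383
```

```bash
python3 -m handwheel '[0,0,0.036,0.021,4,0,0,0,0,0.072,0.042,8,0,0,0,0,0.108,0.062,12,0,0,0,0,0.144,0.083,16,0,0,0,0,0.18,0.104,20,0,0,0,0,0.18,0.104,20,0,0,0,0,0.18,0.104,20,0,0,0,0,0.18,0.104,20,0,0]'
python3 - <<'E'
from m import *
o=ctrl.get_obs();print(repr(o['tool_pos']),repr(o['tool_rot']),o['opening']); snap('wrist','w3')
E
python3 go.py .5786 -.374 .10 -174.9
```

```text
t: 6.05
tool_pos: [0.5752, -0.3721, 0.0618]
tool_rot: [2.174, 0.099, -2.178]
contact_force: [-0.5, 0.7, -0.6]
opening: 0.015
array([ 0.5752, -0.3721,  0.0618]) array([ 2.1739,  0.0994, -2.1776]) 0.015010011220779619
t 6.10 shift [-0.0048  0.0029 -0.0027] turn [0.1391 0.0779 0.0426] rows>= 1.0 tip z 0.0952 pos [ 0.5756 -0.3714  0.0622] f [-0.451   0.6411 -0.0145] op 0.015482429317228623
```

View pics/w3.png

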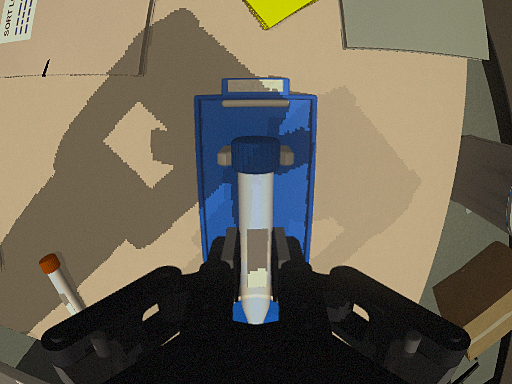

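The wrist view shows the tube held with its cap at (256,153). The body saddle's ends are at (218,156) and (294,156), and the cap stop is at (223–289, ~86–103). The tray's top corners are at (196,97) and (316,97).

Run:
```python
from m import *
o=dict(tool_pos=np.array([ 0.5752, -0.3721,  0.0618]),tool_rot=np.array([ 2.1739,  0.0994, -2.1776]))
z=np.load('pics/w3.npz'); d=z['d']
p=ctrl.camera_params('wrist'); he=np.array(p['hand_eye'])
def W(u,v):
    a,r=wray(u,v,o); zc=Ro.from_rotvec(o['tool_rot']).as_matrix()@he[:3,2]; return a+r*d[v,u]/(r@zc)
for n,(u,v) in dict(sadL=(222,156),sadR=(290,156),stopTop=(256,102),stopL=(226,102),stopR=(286,102),tab=(256,88),capedge=(256,139),cap=(256,150),body=(256,190),body2=(256,215)).items(): print(n,W(u,v))
print('rim',wonz(195.5,97,.013,o),wonz(316.5,97,.013,o),wonz(203,250,.013,o),wonz(312,250,.013,o))
print('sad ends',wonz(217,157,.04,o),wonz(295,157,.04,o))
```

```text
sadL [ 0.6117 -0.3464  0.0393]
sadR [ 0.6156 -0.3915  0.0384]
stopTop [ 0.6491 -0.3657  0.0295]
stopL [ 0.6474 -0.3455  0.0296]
stopR [ 0.6511 -0.3859  0.0298]
tab [ 0.6594 -0.3648  0.0135]
capedge [ 0.6325 -0.3671  0.1008]
cap [ 0.6287 -0.3674  0.1082]
body [ 0.6101 -0.3691  0.1049]
body2 [ 0.5986 -0.3701  0.1062]
rim [ 0.6497 -0.3209  0.013 ] [ 0.6577 -0.4098  0.013 ] [ 0.5255 -0.3319  0.013 ] [ 0.5336 -0.4237  0.013 ]
sad ends [ 0.6109 -0.3432  0.04  ] [ 0.6155 -0.3947  0.04  ]
```

```bash
python3 go.py .5793 -.3725 .045 -174.6
```

```text
t 6.10 shift [ 0.0502  0.0015 -0.0036] turn [-0.1609  0.0778  0.0428] rows>= 2.0 tip z 0.0952 pos [ 0.5756 -0.3714  0.0622] f [-0.451   0.6411 -0.0145] op 0.015482429317228623
```

```bash
python3 -m handwheel '[0,0,0.0015,-0.0036,-0.2,0,0,0,0.015,0.0015,-0.0036,-0.2,0,0,0,0.03,0.0015,-0.0036,-0.2,0,0,0,0.042,0.0015,-0.0036,-0.2,0,0,0,0.05,0.0015,-0.0036,-0.2,0,0,0,0.05,0.0015,-0.0036,-0.2,0,0,0,0.05,0.0015,-0.0036,-0.2,0,0]'; python3 go.py .5793 -.3725 .030 -174.6
```

```text
t: 6.68
tool_pos: [0.5793, -0.3735, 0.0123]
tool_rot: [2.172, 0.102, -2.175]
contact_force: [-0.4, 0.1, -0.0]
opening: 0.0154
t 6.68 shift [ 0.0153 -0.001  -0.0001] turn [-0.0094  0.0712  0.0072] rows>= 1.0 tip z 0.0453 pos [ 0.5793 -0.3735  0.0123] f [-0.3673  0.0624 -0.023 ] op 0.015449722804463363
```

```bash
python3 -m handwheel '[0,0.004,-0.001,0,0,0,0,0,0.008,-0.001,0,0,0,0,0,0.012,-0.001,0,0,0,0,0,0.014,-0.001,0,0,0,0,0,0.014,-0.001,0,0,0,0]'; python3 go.py .5793 -.3725 .030 -174.6
```

```text
t: 7.1
tool_pos: [0.58, -0.373, -0.0001]
tool_rot: [2.174, 0.101, -2.172]
contact_force: [0.8, 1.7, 1.3]
opening: 0.0155
t 7.10 shift [ 0.0029 -0.0006  0.0007] turn [-0.0281 -0.0297 -0.0567] rows>= 1.0 tip z 0.0329 pos [ 0.58   -0.373  -0.0001] f [0.7802 1.7327 1.2886] op 0.015531307434498482
```

```bash
python3 -m handwheel '[0,0.0015,0,0,0,0,0,0,0.003,0,0,0,0,0,0,0.003,0,0,0,0,0]'
```

```text
t: 7.35
tool_pos: [0.5805, -0.3731, -0.002]
tool_rot: [2.174, 0.101, -2.171]
contact_force: [-0.5, 2.6, 4.5]
opening: 0.0151
```

Contact of about 4.5 N: the tube is seated. I'll open a little and back off.

```bash
python3 -m handwheel '[0.4,0,0,0,0,0,0,0.4,0,0,0,0,0,0,0.4,0,0,0,0,0,0,0.4,-0.01,0,0,0,0,0,0.4,-0.04,0,0,0,0,0,0.4,-0.08,0,0,0,0,0,0.4,-0.11,0,0,0,0,0,0.4,-0.11,0,0,0,0,0,0.4,-0.11,0,0,0,0,0]'
python3 - <<'E'
from m import *
o=ctrl.get_obs();print(repr(o['tool_pos']),repr(o['tool_rot']),o['opening']); snap('wrist','w4')
E
```

```text
t: 8.1
tool_pos: [0.5817, -0.3747, 0.1114]
tool_rot: [2.177, 0.095, -2.164]
contact_force: [0.4, -0.0, -0.4]
opening: 0.0342
array([ 0.5817, -0.3747,  0.1114]) array([ 2.1766,  0.0949, -2.1638]) 0.03417451803664994
```

View pics/w4.png

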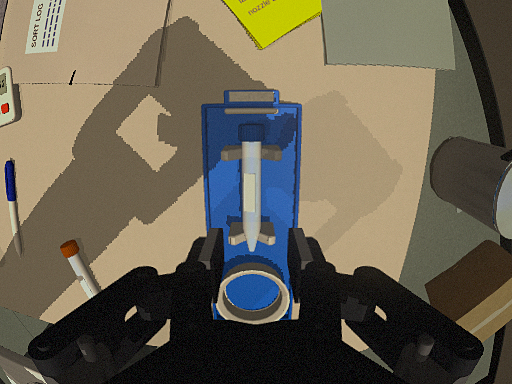

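The tube is seated across both saddles, with its cap at (253,132) and its tip at (252,248). The well is at (252,293). I'll check this numerically.

```bash
cat >> m.py <<'E'
def W(u,v,d,o):
    he=np.array(ctrl.camera_params('wrist')['hand_eye'])
    a,r=wray(u,v,o); zc=Ro.from_rotvec(o['tool_rot']).as_matrix()@he[:3,2]; return a+r*d[v,u]/(r@zc)
E
python3 - <<'E'
from m import *
o=dict(tool_pos=np.array([.5817,-.3747,.1114]),tool_rot=np.array([2.1766,.0949,-2.1638]))
d=np.load('pics/w4.npz')['d']
for n,(u,v) in dict(stopT=(252,112),capfar=(253,126),cap=(253,134),b1=(252,155),b2=(252,185),b3=(251,215),cone=(251,235),tip=(252,246),sL=(226,152),sR=(277,156),tL=(235,238),tR=(270,239)).items(): print(n,W(u,v,d,o))
print('tip end', wonz(252,250,.034,o),'cap end',wonz(253,124.5,.04,o))
E
```

```text
stopT [ 0.6474 -0.3662  0.0293]
capfar [ 0.6364 -0.368   0.0405]
cap [ 0.63   -0.3686  0.042 ]
b1 [ 0.6122 -0.3694  0.0392]
b2 [ 0.5866 -0.3717  0.0398]
b3 [ 0.5595 -0.3733  0.0402]
cone [ 0.54   -0.375   0.0399]
tip [ 0.5273 -0.377   0.0365]
sL [ 0.6128 -0.3477  0.0393]
sR [ 0.6134 -0.3901  0.0399]
tL [ 0.5351 -0.3608  0.0386]
tR [ 0.5369 -0.3926  0.0386]
tip end [ 0.5217 -0.3775  0.034 ] cap end [ 0.6376 -0.3679  0.04  ]
```

```bash
python3 go.py .4284 .0203 .16 -174.6; python3 -c "
from m import *; print(ctrl.get_obs()['q'])"
```

```text
t 8.15 shift [-0.0202 -0.4063  0.1143] turn [-0.0182 -0.1265 -0.1925] rows>= 11.0 tip z 0.1415 pos [ 0.5804 -0.3736  0.1085] f [-0.0598 -0.5081 -0.5336] op 0.0341166321926166
[-0.6792  0.268   1.5324 -0.0009  1.3372  0.7978]
```

```bash
python3 -m handwheel '[1,-0.02,-0.04,0.011,0,0,0,1,-0.02,-0.08,0.022,0,0,0,1,-0.02,-0.12,0.034,0,0,0,1,-0.02,-0.16,0.045,0,0,0,1,-0.02,-0.2,0.056,0,0,0,1,-0.02,-0.24,0.067,0,0,0,1,-0.02,-0.28,0.079,0,0,0,1,-0.02,-0.32,0.09,0,0,0,1,-0.02,-0.36,0.101,0,0,0,1,-0.02,-0.4063,0.1143,0,0,0,1,-0.02,-0.4063,0.1143,0,0,0,1,-0.02,-0.4063,0.1143,0,0,0]'
python3 - <<'E'
from m import *
o=ctrl.get_obs();print(repr(o['tool_pos']),repr(o['tool_rot']),o['opening']); snap('wrist','w5')
E
python3 go.py .4284 .0203 .16 -174.6
```

```text
t: 9.15
tool_pos: [0.4258, 0.0229, 0.1242]
tool_rot: [2.168, 0.106, -2.173]
contact_force: [0.6, -0.1, 0.4]
opening: 0.0856
array([0.4258, 0.0229, 0.1242]) array([ 2.1678,  0.1057, -2.1733]) 0.08556794603839732
t 9.20 shift [-0.0023  0.0013 -0.0014] turn [ 0.1294  0.0932 -0.0991] rows>= 1.0 tip z 0.1577 pos [0.4268 0.0215 0.1247] f [-0.4399 -0.1787 -0.6249] op 0.08571250534486718
```

View pics/w5.png

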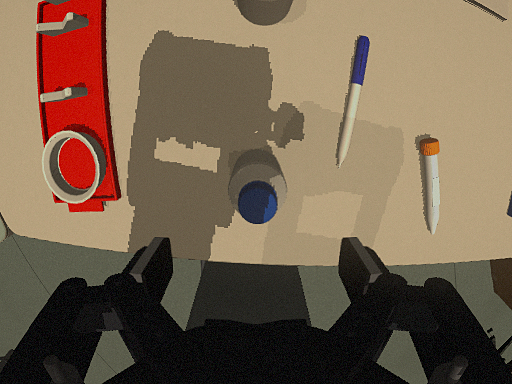

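The bottle's blue cap is at (258,202), between the open fingers. The red well rim is at (73,167), and the orange tube runs from (430,145) to (432,230).

```bash
python3 - <<'E'
from m import *
o=dict(tool_pos=np.array([.4258,.0229,.1242]),tool_rot=np.array([2.1678,.1057,-2.1733]))
z=np.load('pics/w5.npz');im=z['im'];hsv=cv2.cvtColor(im,cv2.COLOR_BGR2HSV);H,S,V=[hsv[...,i].astype(int) for i in range(3)]
m=np.zeros(H.shape,bool);m[170:235,225:290]=1;m&=(H>100)&(H<130)&(S>120)
P=np.array([W(u,v,z['d'],o) for v,u in np.argwhere(m)]); k=P[:,2]>.098
w=np.array([wonz(u,v,.104,o) for v,u in np.argwhere(m)])[k]
print(cv2.minEnclosingCircle(w[:,:2].astype(np.float32)*1000),w.mean(0),np.median(P[k,2]))
m=np.zeros(H.shape,bool);m[125:210,38:110]=1;m&=(S<60)&(V>110)
c=max(cv2.findContours(m.astype(np.uint8),cv2.RETR_EXTERNAL,cv2.CHAIN_APPROX_NONE)[0],key=len)[:,0]
print('red well',circ(np.array([wonz(u,v,.029,o) for u,v in cv2.convexHull(c)[:,0]])))
m=np.zeros(H.shape,bool);m[130:240,415:445]=1;m&=((S<60)&(V>110))|((H>=3)&(H<18)&(S>160))
w=np.array([wonz(u,v,.011,o)[:2] for v,u in np.argwhere(m)])
mu=w.mean(0);ax=np.linalg.svd(w-mu)[2][0];t=(w-mu)@ax;print('orange',mu+ax*(t.min()+t.max())/2,np.ptp(t),ax)
# body profile from depth
d=z['d']
for v in range(150,176,3): print(v,W(258,v,d,o))
E
python3 go.py .4284 .0203 .043 -174.6
```

```text
((430.29541015625, 22.106882095336914), 13.00517749786377) [0.4297 0.0179 0.104 ] 0.10379498659956377
red well (array([0.4245, 0.2211]), np.float64(0.03949764843167484))
orange [ 0.4343 -0.1795] 0.11799641467078927 [-0.9421 -0.3355]
150 [0.4534 0.023  0.0092]
153 [0.4543 0.0233 0.0312]
156 [0.454  0.0234 0.0448]
159 [0.4537 0.0235 0.057 ]
162 [0.4537 0.0237 0.0692]
165 [0.4521 0.0236 0.073 ]
168 [0.4501 0.0234 0.0741]
171 [0.4487 0.0233 0.0783]
174 [0.4468 0.0231 0.0801]
t 9.20 shift [ 0.1147  0.0011 -0.0016] turn [ 0.1294  0.0932 -0.0991] rows>= 3.0 tip z 0.1577 pos [0.4268 0.0215 0.1247] f [-0.4399 -0.1787 -0.6249] op 0.08571250534486718
```

```bash
python3 -m handwheel '[1,0,0.001,-0.002,0,0,0,1,0.02,0.001,-0.002,0,0,0,1,0.045,0.001,-0.002,0,0,0,1,0.07,0.001,-0.002,0,0,0,1,0.09,0.001,-0.002,0,0,0,1,0.105,0.001,-0.002,0,0,0,1,0.115,0.001,-0.002,0,0,0,1,0.115,0.001,-0.002,0,0,0,1,0.115,0.001,-0.002,0,0,0]'; python3 go.py .429 .0203 .043 -174.6
```

```text
t: 9.95
tool_pos: [0.4303, 0.0189, 0.011]
tool_rot: [2.173, 0.099, -2.174]
contact_force: [0.3, 0.4, 0.2]
opening: 0.0856
t 9.95 shift [ 0.001  -0.0015  0.0012] turn [-0.1088  0.0346 -0.0877] rows>= 1.0 tip z 0.0440 pos [0.4303 0.0189 0.011 ] f [0.2744 0.3672 0.2436] op 0.08559503275243074
```

```bash
python3 -m handwheel '[0.6,0,-0.0015,0,0,0,0,0.6,0,-0.0015,0,0,0,0,0.6,0,-0.0015,0,0,0,0,0.4,0,-0.0015,0,0,0,0,0.4,0,-0.0015,0,0,0,0,0.4,0,-0.0015,0,0,0,0,0.4,0,-0.0015,0,0,0,0]' 30
```

```text
t: 10.53
tool_pos: [0.4311, 0.0212, 0.0124]
tool_rot: [2.175, 0.1, -2.169]
contact_force: [-0.6, 0.6, 6.2]
opening: 0.0473
```

```bash
python3 -m handwheel '[0.4,-0.01,0,0,0,0,0,0.4,-0.03,0,0,0,0,0,0.4,-0.055,0,0,0,0,0,0.4,-0.08,0,0,0,0,0,0.4,-0.08,0,0,0,0,0,0.4,-0.08,0,0,0,0,0]' 35; python3 go.py .457 -.384 .125 -174.6
```

```text
t: 11.03
tool_pos: [0.4309, 0.0213, 0.0926]
tool_rot: [2.176, 0.1, -2.168]
contact_force: [-1.5, 0.1, -1.3]
opening: 0.0471
t 11.03 shift [0.0015 0.4059 0.012 ] turn [-0.0145 -0.2112 -0.1372] rows>= 10.0 tip z 0.1256 pos [0.4309 0.0213 0.0926] f [-1.4618  0.0768 -1.2764] op 0.04711156639912307
```

```bash
python3 -m handwheel '[0.4,0,0.015,0.001,0,0,0,0.4,0,0.045,0.002,0,0,0,0.4,0,0.085,0.004,0,0,0,0.4,0,0.125,0.005,0,0,0,0.4,0,0.165,0.006,0,0,0,0.4,0,0.205,0.007,0,0,0,0.4,0,0.245,0.008,0,0,0,0.4,0,0.285,0.009,0,0,0,0.4,0,0.325,0.01,0,0,0,0.4,0,0.36,0.011,0,0,0,0.4,0,0.39,0.012,0,0,0,0.4,0,0.406,0.012,0,0,0]' ; python3 -m handwheel '[0.4,0,0,0,0,0,0,0.4,0,0,0,0,0,0]'
python3 - <<'E'
from m import *
o=ctrl.get_obs();print(repr(o['tool_pos']),repr(o['tool_rot']),o['opening']); snap('wrist','w6'); snap('top','top6')
cv2.imwrite('pics/top6c.png',cv2.resize(cv2.imread('pics/top6.png')[130:280,310:450],(700,750)[:1]*1+(600,),interpolation=cv2.INTER_CUBIC))
E
python3 go.py .457 -.384 .125 -174.6
```

```text
t: 12.03
tool_pos: [0.4545, -0.3863, 0.0891]
tool_rot: [2.172, 0.1, -2.177]
contact_force: [-0.6, 0.7, -1.4]
opening: 0.0474
t: 12.2
tool_pos: [0.4548, -0.3833, 0.0893]
tool_rot: [2.173, 0.103, -2.177]
contact_force: [-0.3, -0.1, -2.1]
opening: 0.0471
array([ 0.4548, -0.3833,  0.0893]) array([ 2.1727,  0.1031, -2.1773]) 0.047115106067578454
t 12.30 shift [-0.002   0.002  -0.0016] turn [0.0072 0.0786 0.0796] rows>= 1.0 tip z 0.1230 pos [ 0.4552 -0.3822  0.09  ] f [ 0.6483 -0.5181 -0.6309] op 0.04722636824106122
```

View pics/w6.png

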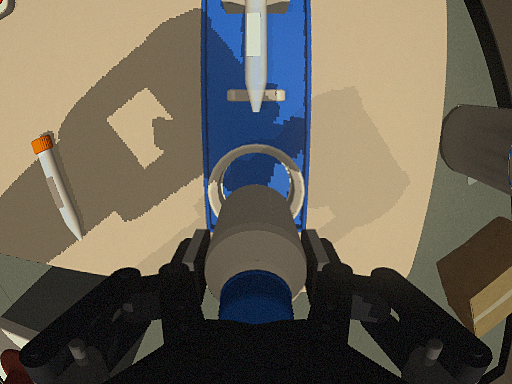

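View pics/top6.png

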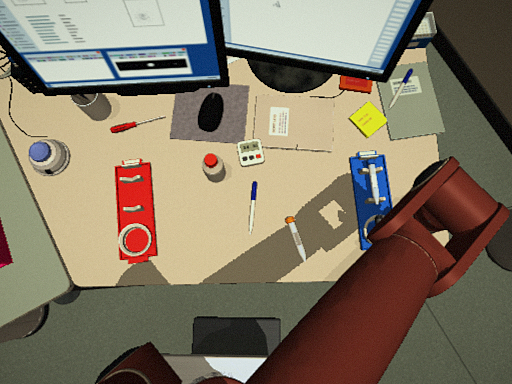

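The bottle hangs upright in front of the well ring, whose rim runs from (208,188) to (304,188) with its top at row 144. The orange tube runs from (42,143) to (78,238). I'll measure the ring and the bottle.

Run:
```python
from m import *
o=dict(tool_pos=np.array([.4548,-.3833,.0893]),tool_rot=np.array([2.1727,.1031,-2.1773]))
z=np.load('pics/w6.npz');im=z['im'];d=z['d'];hsv=cv2.cvtColor(im,cv2.COLOR_BGR2HSV);H,S,V=[hsv[...,i].astype(int) for i in range(3)]
m=np.zeros(H.shape,bool);m[138:190,200:312]=1;m&=(S<80)&(V>90)
pp=[]
for u in range(212,301,4):
    r=np.where(m[:,u])[0]
    if len(r): pp.append(wonz(u,r[0]-.5,.028,o))
print('well',circ(np.array(pp)))
for v in (187,195,203,212,222,230): 
    row=[W(u,v,d,o) for u in range(200,312)]
    q=[r for r in row if .04<r[2]<.16 and r[0]<.52]; 
    if q: q=np.array(q);print(v,W(258,v,d,o),'y range',q[:,1].min(),q[:,1].max())
```

```text
well (array([ 0.4567, -0.383 ]), np.float64(0.039803603444161305))
187 [ 0.4778 -0.3826  0.0863] y range -0.3910976162974245 -0.3714929641049066
195 [ 0.4782 -0.3825  0.1034] y range -0.3985226585709253 -0.36506184055282287
203 [ 0.478  -0.3824  0.1162] y range -0.4028922750191325 -0.36158443857103006
212 [ 0.4782 -0.3823  0.1297] y range -0.4032350851394707 -0.3600789274844664
222 [ 0.4779 -0.3822  0.1409] y range -0.4022429163525093 -0.3604839643391352
230 [ 0.4772 -0.3822  0.1478] y range -0.4099595106725272 -0.35439966616437474
```

```bash
python3 go.py .4575 -.3838 .0625 -174.6
```

```text
t 12.30 shift [ 0.0605  0.0019 -0.0022] turn [0.0072 0.0786 0.0796] rows>= 2.0 tip z 0.1230 pos [ 0.4552 -0.3822  0.09  ] f [ 0.6483 -0.5181 -0.6309] op 0.04722636824106122
```

```bash
python3 -m handwheel '[0.4,0,0.002,-0.002,0,0,0,0.4,0.01,0.002,-0.002,0,0,0,0.4,0.025,0.002,-0.002,0,0,0,0.4,0.04,0.002,-0.002,0,0,0,0.4,0.05,0.002,-0.002,0,0,0,0.4,0.06,0.002,-0.002,0,0,0,0.4,0.06,0.002,-0.002,0,0,0,0.4,0.06,0.002,-0.002,0,0,0]'; python3 go.py .4575 -.3838 .0525 -174.6
```

```text
t: 12.97
tool_pos: [0.458, -0.3853, 0.0311]
tool_rot: [2.173, 0.102, -2.173]
contact_force: [-0.3, 0.5, -1.3]
opening: 0.0475
t 12.97 shift [ 0.0116 -0.0015  0.0004] turn [-0.0013  0.0148 -0.0313] rows>= 1.0 tip z 0.0641 pos [ 0.458  -0.3853  0.0311] f [-0.2611  0.4603 -1.2542] op 0.047471270660210486
```

```bash
python3 -m handwheel '[0.4,0.004,-0.001,0,0,0,0,0.4,0.008,-0.001,0,0,0,0,0.4,0.011,-0.001,0,0,0,0,0.4,0.012,-0.001,0,0,0,0,0.4,0.012,-0.001,0,0,0,0]'
```

```text
t: 13.38
tool_pos: [0.4582, -0.3849, 0.0198]
tool_rot: [2.173, 0.1, -2.172]
contact_force: [0.2, -0.8, -1.8]
opening: 0.0469
```

```bash
python3 -m handwheel '[0.4,0.001,0,0,0,0,0,0.4,0.002,0,0,0,0,0,0.4,0.003,0,0,0,0,0,0.4,0.003,0,0,0,0,0]'
```

```text
t: 13.72
tool_pos: [0.4585, -0.3852, 0.0195]
tool_rot: [2.173, 0.101, -2.172]
contact_force: [-4.9, 4.9, 11.4]
opening: 0.0479
```

Contact is at the predicted height. I'll release slowly, then rise.

```bash
python3 -m handwheel '[0.62,-0.003,0,0,0,0,0,0.7,-0.003,0,0,0,0,0,0.8,-0.003,0,0,0,0,0,0.9,-0.003,0,0,0,0,0,0.9,-0.003,0,0,0,0,0,0.9,-0.025,0,0,0,0,0,0.9,-0.055,0,0,0,0,0,0.9,-0.09,0,0,0,0,0,0.9,-0.12,0,0,0,0,0,0.9,-0.12,0,0,0,0,0,0.9,-0.12,0,0,0,0,0]'
python3 - <<'E'
from m import *
o=ctrl.get_obs();print(repr(o['tool_pos']),repr(o['tool_rot']),o['opening']); snap('wrist','w7')
E
```

```text
t: 14.63
tool_pos: [0.4594, -0.386, 0.1398]
tool_rot: [2.175, 0.096, -2.166]
contact_force: [-0.3, -0.3, -0.3]
opening: 0.0771
array([ 0.4594, -0.386 ,  0.1398]) array([ 2.1751,  0.0957, -2.166 ]) 0.07706700550237963
```

View pics/w7.png

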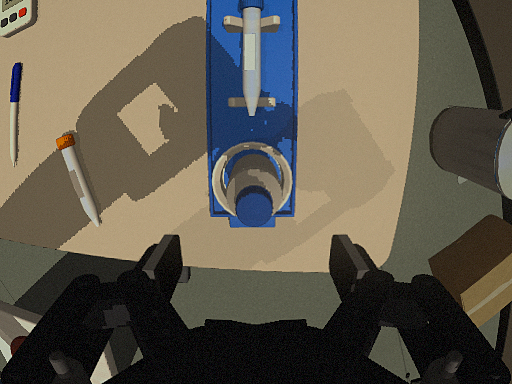

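The bottle stands in the well ring, cap at (253,205), ring at (252,180). Next I check the cap's height and position, and the orange tube from this view.

```bash
python3 - <<'E'
from m import *
o=dict(tool_pos=np.array([.4594,-.386,.1398]),tool_rot=np.array([2.1751,.0957,-2.166]))
z=np.load('pics/w7.npz');im=z['im'];d=z['d'];hsv=cv2.cvtColor(im,cv2.COLOR_BGR2HSV);H,S,V=[hsv[...,i].astype(int) for i in range(3)]
m=np.zeros(H.shape,bool);m[180:230,228:280]=1;m&=(H>100)&(H<130)&(S>100)
A=np.argwhere(m);P=np.array([W(u,v,d,o) for v,u in A]);k=(P[:,2]>.106);print('top z',np.median(P[k,2]),k.sum())
w=np.array([wonz(u,v,.111,o) for v,u in A[k]]);print(cv2.minEnclosingCircle(w[:,:2].astype(np.float32)*1000),w.mean(0))
m=np.zeros(H.shape,bool);m[128:230,52:104]=1;m&=((S<60)&(V>110))|((H>=3)&(H<18)&(S>160))
n,l,st,c=cv2.connectedComponentsWithStats(m.astype(np.uint8)); m=l==(1+np.argmax(st[1:,4]))
w=np.array([wonz(u,v,.011,o)[:2] for v,u in np.argwhere(m)])
mu=w.mean(0);ax=np.linalg.svd(w-mu)[2][0];t=(w-mu)@ax;print('orange',mu+ax*(t.min()+t.max())/2,np.ptp(t),ax)
E
python3 go.py .433 -.1798 .10 -160.2
```

```text
top z 0.11081051960761826 991
t 14.68 shift [ 0.0698 -0.2068  0.0061] turn [-14.417   -0.0547  -0.1582] rows>= 6.0 tip z 0.1703 pos [ 0.4584 -0.3849  0.1373] f [-0.5614  0.3058 -0.2174] op 0.07703404065601685Traceback (most recent call last):
  File "<stdin>", line 6, in <module>
  File "m.py", line 13, in wonz
    a,d=wray(u,v,o); return a+d*(z-a[2])/d[2]
        ~~~~^^^^^^^
  File "m.py", line 7, in wray
    p=ctrl.camera_params('wrist'); f=192/np.tan(np.radians(p['fov_y'])/2); he=np.array(p['hand_eye'])
ValueError: time passes only in moves, steps and waits
```

```bash
python3 - <<'E'
s=open('m.py').read()
s=s.replace("ctrl.camera_params('wrist')","CP()").replace("from h import *","from h import *\n_c=[]\ndef CP():\n    if not _c: _c.append(ctrl.camera_params('wrist'))\n    return _c[0]\n",1)
open('m.py','w').write(s)
h=open('h.py').read().replace("p=ctrl.camera_params(n); return","p=cp(n); return").replace("def cam(n)","_k={}\ndef cp(n):\n    if n not in _k: _k[n]=ctrl.camera_params(n)\n    return _k[n]\ndef cam(n)")
open('h.py','w').write(h)
E
python3 - <<'E'
from m import *
o=dict(tool_pos=np.array([.4594,-.386,.1398]),tool_rot=np.array([2.1751,.0957,-2.166]))
z=np.load('pics/w7.npz');im=z['im'];d=z['d'];hsv=cv2.cvtColor(im,cv2.COLOR_BGR2HSV);H,S,V=[hsv[...,i].astype(int) for i in range(3)]
m=np.zeros(H.shape,bool);m[180:230,228:280]=1;m&=(H>100)&(H<130)&(S>100)
A=np.argwhere(m);P=np.array([W(u,v,d,o) for v,u in A]);k=(P[:,2]>.106);print('top z',np.median(P[k,2]),k.sum())
w=np.array([wonz(u,v,.111,o) for v,u in A[k]]);print(cv2.minEnclosingCircle(w[:,:2].astype(np.float32)*1000),w.mean(0))
m=np.zeros(H.shape,bool);m[128:230,52:104]=1;m&=((S<60)&(V>110))|((H>=3)&(H<18)&(S>160))
n,l,st,c=cv2.connectedComponentsWithStats(m.astype(np.uint8)); m=l==(1+np.argmax(st[1:,4]))
w=np.array([wonz(u,v,.011,o)[:2] for v,u in np.argwhere(m)])
mu=w.mean(0);ax=np.linalg.svd(w-mu)[2][0];t=(w-mu)@ax;print('orange',mu+ax*(t.min()+t.max())/2,np.ptp(t),ax)
E
python3 go.py .433 -.1798 .10 -160.2
```

```text
top z 0.11081051960761826 991
((459.729736328125, -385.939453125), 15.01058578491211) [ 0.4582 -0.385   0.111 ]
orange [ 0.4347 -0.1795] 0.11789816340398394 [-0.9301 -0.3673]
t 14.68 shift [ 0.0698 -0.2068  0.0061] turn [-14.417   -0.0547  -0.1582] rows>= 6.0 tip z 0.1703 pos [ 0.4584 -0.3849  0.1373] f [-0.5614  0.3058 -0.2174] op 0.07703404065601685
```

```bash
python3 go.py .4337 -.1797 .10 -159.8;  python3 -m handwheel '[0.55,0,-0.035,0.001,-2.5,0,0,0.55,0,-0.07,0.002,-5,0,0,0.55,0.01,-0.11,0.003,-7.5,0,0,0.55,0.03,-0.15,0.005,-10,0,0,0.55,0.05,-0.185,0.006,-12.5,0,0,0.55,0.07,-0.2067,0.0055,-14.8,0,0,0.55,0.07,-0.2067,0.0055,-14.8,0,0,0.55,0.07,-0.2067,0.0055,-14.8,0,0]'
python3 - <<'E'
from m import *
o=ctrl.get_obs();print(repr(o['tool_pos']),repr(o['tool_rot']),o['opening']); im,d=snap('wrist','w8')
hsv=cv2.cvtColor(im,cv2.COLOR_BGR2HSV);H,S,V=[hsv[...,i].astype(int) for i in range(3)]
m=np.zeros(H.shape,bool);m[100:245,225:285]=1;m&=((S<60)&(V>110))|((H>=3)&(H<18)&(S>160))
n,l,st,c=cv2.connectedComponentsWithStats(m.astype(np.uint8)); i=1+np.argmax(st[1:,4]);m=l==i;print(st[i])
w=np.array([wonz(u,v,.011,o)[:2] for v,u in np.argwhere(m)])
mu=w.mean(0);ax=np.linalg.svd(w-mu)[2][0];t=(w-mu)@ax;print('orange',mu+ax*(t.min()+t.max())/2,np.ptp(t),np.degrees(np.arctan2(*(-ax[::-1]*np.sign(ax[0])))))
E
```

```text
t 14.68 shift [ 0.0698 -0.2068  0.0054] turn [-14.817   -0.0542  -0.1584] rows>= 6.0 tip z 0.1703 pos [ 0.4584 -0.3849  0.1373] f [-0.5614  0.3058 -0.2174] op 0.07703404065601685
t: 15.35
tool_pos: [0.4309, -0.1772, 0.063]
tool_rot: [2.025, 0.366, -2.034]
contact_force: [-0.2, -0.2, 0.0]
opening: 0.0467
array([ 0.4309, -0.1772,  0.063 ]) array([ 2.025 ,  0.3656, -2.0344]) 0.04671446022746835
[ 244  121   30  124 2564]
orange [ 0.4404 -0.1765] 0.10124147682393403 -159.81706360230945
```

View pics/w8.png

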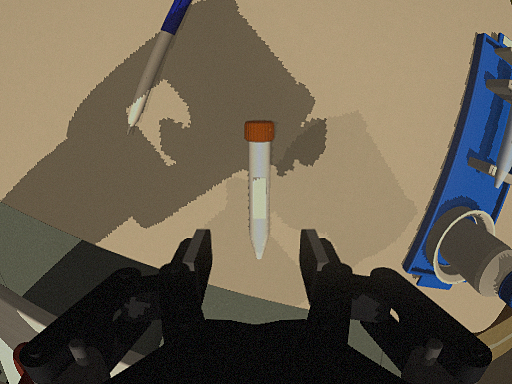

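The orange tube runs from its cap at (259,125) to its tip at (259,258), in line with the tool. My window cut off the tip, so I'll use the earlier midpoint on this axis line.

```bash
python3 go.py .4337 -.1790 .02 -159.8
```

```text
t 15.40 shift [ 0.0779  0.0006 -0.0014] turn [0.006  0.1065 0.014 ] rows>= 2.0 tip z 0.0979 pos [ 0.4324 -0.1789  0.0649] f [ 0.5434 -0.9175 -0.5442] op 0.04683466389156336
```

```bash
python3 -m handwheel '[0.55,0,0.0006,-0.0014,0,0,0,0.55,0.025,0.0006,-0.0014,0,0,0,0.55,0.05,0.0006,-0.0014,0,0,0,0.55,0.07,0.0006,-0.0014,0,0,0,0.55,0.078,0.0006,-0.0014,0,0,0,0.55,0.078,0.0006,-0.0014,0,0,0,0.55,0.078,0.0006,-0.0014,0,0,0]'; python3 go.py .4337 -.1790 .006 -159.8
```

```text
t: 15.98
tool_pos: [0.4356, -0.1807, -0.0107]
tool_rot: [2.031, 0.358, -2.028]
contact_force: [0.8, -0.4, -0.5]
opening: 0.0472
t 15.98 shift [ 0.0163 -0.0023  0.0012] turn [-0.0782 -0.0365 -0.1385] rows>= 1.0 tip z 0.0223 pos [ 0.4356 -0.1807 -0.0107] f [ 0.7834 -0.425  -0.5018] op 0.0472268131611706
```

```bash
python3 -m handwheel '[0.55,0.006,-0.002,0.0012,0,0,0,0.55,0.011,-0.002,0.0012,0,0,0,0.55,0.016,-0.002,0.0012,0,0,0,0.55,0.016,-0.002,0.0012,0,0,0,0.1,0.016,-0.002,0.0012,0,0,0,0.1,0.016,-0.002,0.0012,0,0,0,0.1,0.016,-0.002,0.0012,0,0,0,0,0.016,-0.002,0.0012,0,0,0,0,0.016,-0.002,0.0012,0,0,0,0,0.016,-0.002,0.0012,0,0,0]' 25
```

```text
t: 16.82
tool_pos: [0.4333, -0.1784, -0.0272]
tool_rot: [2.03, 0.359, -2.028]
contact_force: [-0.1, -0.1, 1.6]
opening: 0.0155
```

```bash
python3 -m handwheel '[0,-0.03,0,0,0,0,0,0,-0.07,0,0,0,0,0,0,-0.11,0,0,0,0,0,0,-0.15,0,0,0,0,0,0,-0.15,0,0,0,0,0,0,-0.15,0,0,0,0,0]'; python3 go.py .5455 .241 .15 -171.2
```

```text
t: 17.32
tool_pos: [0.4351, -0.1794, 0.1262]
tool_rot: [2.033, 0.354, -2.021]
contact_force: [-0.5, 0.1, -0.7]
opening: 0.0158
t 17.32 shift [ 0.0077 -0.3566 -0.2486] turn [11.3798 -0.3132 -0.4073] rows>= 11.0 tip z 0.1592 pos [ 0.4351 -0.1794  0.1262] f [-0.4975  0.1165 -0.7493] op 0.0158387211631575
```

```bash
python3 -m handwheel '[0,0,-0.02,-0.014,0.8,0,0,0,0,-0.05,-0.035,2,0,0,0,0,-0.083,-0.058,3,0,0,0,0,-0.116,-0.081,4,0,0,0,0,-0.149,-0.104,5,0,0,0,0,-0.182,-0.127,6,0,0,0,0,-0.215,-0.15,7,0,0,0,0,-0.248,-0.173,8,0,0,0,0,-0.281,-0.196,9,0,0,0,0,-0.314,-0.219,10,0,0,0,0,-0.34,-0.237,11,0,0,0,0,-0.3566,-0.2486,11.4,0,0]'; python3 -m handwheel '[0,0.03,0,0,0,0,0,0,0.05,0,0,0,0,0,0,0.05,0,0,0,0,0,0,0.05,0,0,0,0,0]';  python3 - <<'E'
from m import *
o=ctrl.get_obs();print(repr(o['tool_pos']),repr(o['tool_rot']),o['opening']); snap('wrist','w9')
E
python3 go.py .5455 .241 .10 -171.2
```

```text
t: 18.32
tool_pos: [0.5422, 0.2452, 0.1193]
tool_rot: [2.137, 0.164, -2.143]
contact_force: [0.5, -0.0, -0.4]
opening: 0.0153
t: 18.65
tool_pos: [0.5409, 0.2416, 0.0686]
tool_rot: [2.134, 0.161, -2.146]
contact_force: [-0.3, -0.1, 0.9]
opening: 0.0153
array([0.5409, 0.2416, 0.0686]) array([ 2.134 ,  0.1612, -2.1464]) 0.015276112796996049
t 18.70 shift [ 0.0037  0.0014 -0.0029] turn [-0.0268  0.1169 -0.1182] rows>= 1.0 tip z 0.1037 pos [0.5425 0.242  0.0707] f [ 1.0359 -0.1338  1.0057] op 0.015281907236955336
```

View pics/w9.png

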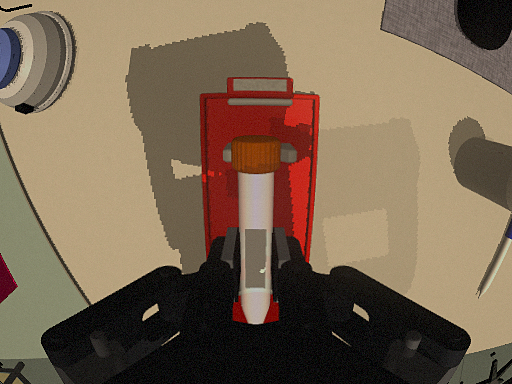

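The orange tube is held, cap at (256,153). The red tray's body saddle ends are at (223,153) and (298,153), and the stop's top is at (228–292,102).

Run:
```python
from m import *
o=dict(tool_pos=np.array([.5409,.2416,.0686]),tool_rot=np.array([2.134,.1612,-2.1464]))
d=np.load('pics/w9.npz')['d']
for n,(u,v) in dict(sL=(227,153),sR=(293,153),stopL=(231,102),stopR=(289,102),cap=(256,150),capfar=(256,139),body=(256,195)).items(): print(n,W(u,v,d,o))
print('sad ends',wonz(222,153,.04,o),wonz(299,153,.04,o),'capend',wonz(256,137,.098,o))
print('rim',wonz(200.5,97,.013,o),wonz(319.5,97,.013,o),wonz(207,240,.013,o),wonz(312,240,.013,o))
```

```text
sL [0.5769 0.2668 0.0391]
sR [0.5837 0.222  0.0387]
stopL [0.6116 0.2695 0.0304]
stopR [0.6178 0.2297 0.0307]
cap [0.5948 0.2499 0.1182]
capfar [0.5981 0.2504 0.1087]
body [0.574  0.2467 0.1134]
sad ends [0.5766 0.2701 0.04  ] [0.5846 0.2181 0.04  ] capend [0.5977 0.2502 0.098 ]
rim [0.6122 0.2945 0.013 ] [0.6262 0.2052 0.013 ] [0.4951 0.2764 0.013 ] [0.5085 0.1873 0.013 ]
```

```bash
python3 go.py .5483 .2392 .045 -171.2
```

```text
t 18.70 shift [ 0.0587  0.0035 -0.0055] turn [-0.0268  0.1169 -0.1182] rows>= 2.0 tip z 0.1037 pos [0.5425 0.242  0.0707] f [ 1.0359 -0.1338  1.0057] op 0.015281907236955336
```

```bash
python3 -m handwheel '[0,0,0.0035,-0.0055,0,0,0,0,0.015,0.0035,-0.0055,0,0,0,0,0.03,0.0035,-0.0055,0,0,0,0,0.045,0.0035,-0.0055,0,0,0,0,0.055,0.0035,-0.0055,0,0,0,0,0.058,0.0035,-0.0055,0,0,0,0,0.058,0.0035,-0.0055,0,0,0,0,0.058,0.0035,-0.0055,0,0,0]'; python3 go.py .5483 .2392 .030 -171.2
```

```text
t: 19.37
tool_pos: [0.5503, 0.2397, 0.015]
tool_rot: [2.144, 0.163, -2.139]
contact_force: [0.0, -0.1, 0.2]
opening: 0.0159
t 19.37 shift [0.018  0.0001 0.002 ] turn [-0.0286 -0.1201 -0.0869] rows>= 1.0 tip z 0.0480 pos [0.5503 0.2397 0.015 ] f [ 0.0201 -0.1249  0.1545] op 0.015917517302557176
```

```bash
python3 -m handwheel '[0,0.004,0,0.002,0,0,0,0,0.008,0,0.002,0,0,0,0,0.012,0,0.002,0,0,0,0,0.015,0,0.002,0,0,0,0,0.015,0,0.002,0,0,0]'; python3 go.py .5483 .2392 .030 -171.2
```

```text
t: 19.78
tool_pos: [0.5471, 0.2394, -0.0017]
tool_rot: [2.141, 0.163, -2.141]
contact_force: [0.2, -0.4, 0.2]
opening: 0.0158
t 19.78 shift [ 0.0013  0.0004 -0.0012] turn [-0.0253  0.0079 -0.0787] rows>= 1.0 tip z 0.0313 pos [ 0.5471  0.2394 -0.0017] f [ 0.1939 -0.4046  0.2183] op 0.015794786449312415
```

```bash
python3 -m handwheel '[0,0.0015,0,-0.001,0,0,0,0,0.003,0,-0.001,0,0,0,0,0.004,0,-0.001,0,0,0,0,0.004,0,-0.001,0,0,0]'
```

```text
t: 20.12
tool_pos: [0.549, 0.2399, -0.0043]
tool_rot: [2.143, 0.163, -2.14]
contact_force: [-0.4, 2.3, 4.0]
opening: 0.0154
```

Seated contact, about 4 N. Release and rise.

```bash
python3 -m handwheel '[0.4,0,0,0,0,0,0,0.4,0,0,0,0,0,0,0.4,0,0,0,0,0,0,0.4,-0.01,0,0,0,0,0,0.4,-0.04,0,0,0,0,0,0.4,-0.08,0,0,0,0,0,0.4,-0.12,0,0,0,0,0,0.4,-0.13,0,0,0,0,0,0.4,-0.13,0,0,0,0,0]'
python3 - <<'E'
from m import *
o=ctrl.get_obs();print(repr(o['tool_pos']),repr(o['tool_rot']),o['opening']); snap('wrist','w10')
E
python3 go.py .6005 .0298 .17 -171.2
```

```text
t: 20.87
tool_pos: [0.5518, 0.2406, 0.1315]
tool_rot: [2.154, 0.165, -2.13]
contact_force: [0.2, -0.6, 0.1]
opening: 0.0344
array([0.5518, 0.2406, 0.1315]) array([ 2.1537,  0.165 , -2.13  ]) 0.03440469124381183
t 20.92 shift [-0.0085  0.2155 -0.0179] turn [-0.017  -0.3371 -0.0636] rows>= 6.0 tip z 0.1611 pos [0.5499 0.2401 0.1281] f [-0.3555  1.5332 -0.9552] op 0.03402222115572587
```

View pics/w10.png

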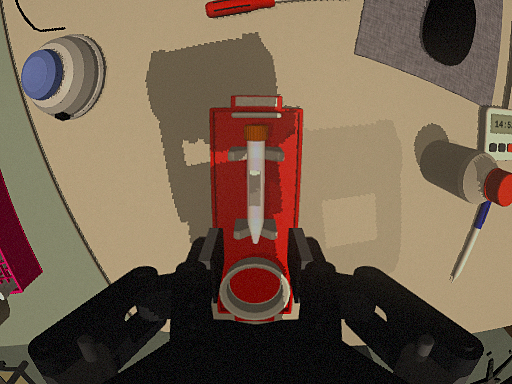

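The orange tube sits in both saddles: cap (257,132), tip (255,242). The red-cap bottle is on the right, with its cap at (498,186).

```bash
python3 - <<'E'
from m import *
o=dict(tool_pos=np.array([.5518,.2406,.1315]),tool_rot=np.array([2.1537,.165,-2.13]))
z=np.load('pics/w10.npz');d=z['d'];im=z['im'];hsv=cv2.cvtColor(im,cv2.COLOR_BGR2HSV);H,S,V=[hsv[...,i].astype(int) for i in range(3)]
for n,(u,v) in dict(cap=(257,134),b1=(256,155),b2=(256,185),b3=(255,215),sL=(233,153),sR=(280,154),tL=(238,229),tR=(273,229)).items(): print(n,W(u,v,d,o))
print('ends',wonz(257,125.5,.04,o),wonz(255,244,.034,o))
E
python3 -m handwheel '[0.9,-0.01,0.03,-0.003,0,0,0,1,-0.01,0.07,-0.006,0,0,0,1,-0.01,0.11,-0.009,0,0,0,1,-0.01,0.15,-0.012,0,0,0,1,-0.01,0.19,-0.016,0,0,0,1,-0.01,0.2155,-0.018,0,0,0,1,-0.01,0.2155,-0.018,0,0,0,1,-0.01,0.2155,-0.018,0,0,0]'
python3 - <<'E'
from m import *
o=ctrl.get_obs();print(repr(o['tool_pos']),repr(o['tool_rot']),o['opening']); im,d=snap('wrist','w11')
hsv=cv2.cvtColor(im,cv2.COLOR_BGR2HSV);H,S,V=[hsv[...,i].astype(int) for i in range(3)]
m=np.zeros(H.shape,bool);m[150:290,190:330]=1;m&=((H<5)|(H>172))&(S>150)
A=np.argwhere(m);P=np.array([W(u,v,d,o) for v,u in A]);k=(P[:,2]>.118);print('top z',np.median(P[k,2]),k.sum(),'px',A[k].mean(0))
w=np.array([wonz(u,v,.124,o) for v,u in A[k]]);print(cv2.minEnclosingCircle(w[:,:2].astype(np.float32)*1000),w.mean(0))
u=int(A[k].mean(0)[1])
for v in range(150,200,4): print(v,W(u,v,d,o))
E
python3 go.py .6005 .0298 .063 -171.2
```

```text
cap [0.5986 0.2463 0.0421]
b1 [0.5794 0.2443 0.0393]
b2 [0.552  0.2401 0.04  ]
b3 [0.5228 0.2365 0.0403]
sL [0.5782 0.265  0.0397]
sR [0.5836 0.223  0.0388]
tL [0.5033 0.2505 0.0341]
tR [0.5082 0.2163 0.0336]
ends [0.6059 0.2475 0.04  ] [0.4894 0.2314 0.034 ]
t: 21.58
tool_pos: [0.5977, 0.0283, 0.1329]
tool_rot: [2.139, 0.161, -2.146]
contact_force: [-0.6, 1.4, 0.7]
opening: 0.0855
array([0.5977, 0.0283, 0.1329]) array([ 2.1392,  0.1608, -2.1465]) 0.08554733441660528
top z 0.12366122306780042 714 px [206.8599 250.451 ]
((606.3624267578125, 31.370037078857422), 16.741086959838867) [0.6049 0.0327 0.124 ]
150 [0.6283 0.0377 0.0439]
154 [0.6291 0.0374 0.0681]
158 [0.6282 0.0371 0.0805]
162 [0.6264 0.0367 0.0867]
166 [0.624  0.0363 0.0893]
170 [0.622  0.0359 0.0937]
174 [0.62   0.0356 0.0975]
178 [0.6177 0.0352 0.0999]
182 [0.6182 0.0351 0.1124]
186 [0.618  0.0349 0.1212]
190 [0.6161 0.0346 0.1237]
194 [0.6134 0.0342 0.1236]
198 [0.6108 0.0338 0.1236]
t 21.63 shift [ 0.1032  0.     -0.0032] turn [-0.0768  0.172  -0.0213] rows>= 3.0 tip z 0.1662 pos [0.5977 0.0294 0.1332] f [ 1.0568  0.6124 -1.1955] op 0.08555181986899167
```

View pics/w11.png

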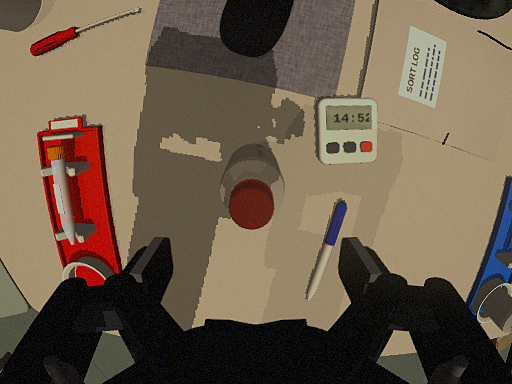

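The red cap is at (250,207), centred between the open fingers; the timer at (347,130) is clear. The body is straight up to about 0.08 m, so I'll grip with the tips at 60 mm.

```bash
python3 go.py .6025 .0315 .061 -171.2;  python3 -m handwheel '[1,0,-0.003,-0.0075,0,0.2,0,1,0.02,-0.003,-0.0075,0,0.2,0,1,0.04,-0.003,-0.0075,0,0.2,0,1,0.06,-0.003,-0.0075,0,0.2,0,1,0.075,-0.003,-0.0075,0,0.2,0,1,0.085,-0.003,-0.0075,0,0.2,0,1,0.085,-0.003,-0.0075,0,0.2,0,1,0.085,-0.003,-0.0075,0,0.2,0]';python3 go.py .6025 .0315 .061 -171.2
```

```text
t 21.63 shift [ 0.1052 -0.0014 -0.0054] turn [-0.0768  0.172  -0.0213] rows>= 3.0 tip z 0.1662 pos [0.5977 0.0294 0.1332] f [ 1.0568  0.6124 -1.1955] op 0.08555181986899167
t: 22.3
tool_pos: [0.6057, 0.0345, 0.0499]
tool_rot: [2.144, 0.165, -2.137]
contact_force: [0.5, 0.6, 1.7]
opening: 0.0855
t 22.30 shift [0.0219 0.0024 0.0037] turn [ 0.0593 -0.1726 -0.0749] rows>= 1.0 tip z 0.0829 pos [0.6057 0.0345 0.0499] f [0.4603 0.563  1.6896] op 0.08545399576671732
```

```bash
python3 -m handwheel '[1,0.006,0.002,0.003,0,0,0,1,0.012,0.002,0.003,0,0,0,1,0.018,0.002,0.003,0,0,0,1,0.021,0.002,0.003,0,0,0,1,0.021,0.002,0.003,0,0,0]';python3 go.py .6025 .0315 .061 -171.2
```

```text
t: 22.72
tool_pos: [0.6027, 0.0309, 0.0283]
tool_rot: [2.144, 0.163, -2.139]
contact_force: [0.1, 0.1, -0.5]
opening: 0.0849
t 22.72 shift [ 0.0003 -0.0006  0.0001] turn [-0.031  -0.1366 -0.0724] rows>= 1.0 tip z 0.0613 pos [0.6027 0.0309 0.0283] f [ 0.1152  0.1391 -0.5259] op 0.08485851010202375
```

```bash
python3 -m handwheel '[0.65,0,0,0,0,0,0,0.65,0,0,0,0,0,0,0.65,0,0,0,0,0,0,0.45,0,0,0,0,0,0,0.45,0,0,0,0,0,0,0.45,0,0,0,0,0,0,0.45,0,0,0,0,0,0]' 35; python3 -m handwheel '[0.45,-0.01,0,0,0,0,0,0.45,-0.025,0,0,0,0,0,0.45,-0.05,0,0,0,0,0,0.45,-0.08,0,0,0,0,0,0.45,-0.09,0,0,0,0,0,0.45,-0.09,0,0,0,0,0,0.45,-0.09,0,0,0,0,0]'; python3 go.py .4245 .221 .15 -171.2
```

```text
t: 23.3
tool_pos: [0.6038, 0.0311, 0.0299]
tool_rot: [2.146, 0.163, -2.136]
contact_force: [-0.4, 0.7, 3.0]
opening: 0.051
t: 23.88
tool_pos: [0.603, 0.031, 0.1192]
tool_rot: [2.146, 0.163, -2.136]
contact_force: [0.2, -0.1, -2.5]
opening: 0.0512
t 23.88 shift [ 0.0011 -0.215   0.1474] turn [-0.0218 -0.2479 -0.1072] rows>= 7.0 tip z 0.1522 pos [0.603  0.031  0.1192] f [ 0.188  -0.0778 -2.4928] op 0.05116897707143454
```

```bash
python3 -m handwheel '[0.45,0,-0.015,0.01,0,0,0,0.45,0,-0.04,0.027,0,0,0,0.45,0,-0.07,0.048,0,0,0,0.45,0,-0.1,0.069,0,0,0,0.45,0,-0.13,0.089,0,0,0,0.45,0,-0.16,0.11,0,0,0,0.45,0,-0.185,0.127,0,0,0,0.45,0,-0.205,0.14,0,0,0,0.45,0,-0.215,0.1475,0,0,0,0.45,0,-0.215,0.1475,0,0,0,0.45,0,-0.215,0.1475,0,0,0,0.45,0,-0.215,0.1475,0,0,0]'
python3 - <<'E'
from m import *
o=ctrl.get_obs();print(repr(o['tool_pos']),repr(o['tool_rot']),o['opening']); im,d=snap('wrist','w12')
hsv=cv2.cvtColor(im,cv2.COLOR_BGR2HSV);H,S,V=[hsv[...,i].astype(int) for i in range(3)]
m=np.zeros(H.shape,bool);m[120:190,200:312]=1;m&=(S<80)&(V>90)
pp=[]
for u in range(222,292,4):
    r=np.where(m[:,u])[0]
    if len(r): pp.append(np.r_[wonz(u,r[0]-.5,.028,o),u,r[0]])
pp=np.array(pp);print(pp[::4,3:]);print('well',circ(pp))
for v in (175,185,195,205,215,225): print(v,W(258,v,d,o))
E
```

```text
t: 24.88
tool_pos: [0.4246, 0.2202, 0.1175]
tool_rot: [2.144, 0.161, -2.138]
contact_force: [-0.3, 0.6, -1.4]
opening: 0.0515
array([0.4246, 0.2202, 0.1175]) array([ 2.1442,  0.1613, -2.1378]) 0.05149620208181156
[[222. 156.]
 [238. 146.]
 [254. 143.]
 [270. 147.]
 [286. 157.]]
well (array([0.423 , 0.2219]), np.float64(0.040022345108742))
175 [0.4503 0.2224 0.0952]
185 [0.4502 0.2227 0.1199]
195 [0.4505 0.223  0.1403]
205 [0.4503 0.2231 0.1554]
215 [0.45   0.2232 0.1678]
225 [0.4476 0.2229 0.1732]
```

View pics/w12.png

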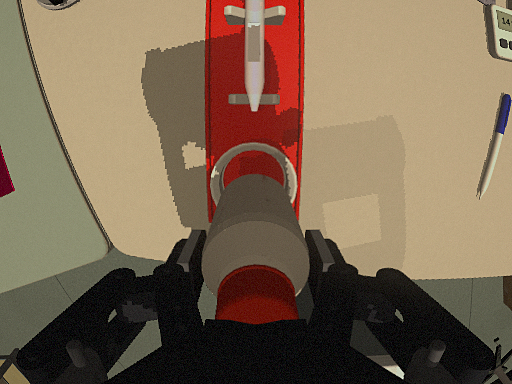

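The bottle hangs upright over the red well. The ring's top is at (254,143) and the bottle is centred within 2 mm.

```bash
python3 go.py .4243 .221 .080 -171.2;  python3 -m handwheel '[0.45,0.01,0,0,0,0,0,0.45,0.025,0,0,0,0,0,0.45,0.04,0,0,0,0,0,0.45,0.055,0,0,0,0,0,0.45,0.065,0,0,0,0,0,0.45,0.069,0,0,0,0,0,0.45,0.069,0,0,0,0,0,0.45,0.069,0,0,0,0,0]';python3 go.py .4243 .221 .070 -171.2
```

```text
t 24.93 shift [ 0.0708 -0.0011  0.0007] turn [-0.0875 -0.1877 -0.1282] rows>= 2.0 tip z 0.1508 pos [0.4249 0.2202 0.1178] f [ 0.0062  0.3671 -1.4218] op 0.051076485074048404
t: 25.6
tool_pos: [0.4251, 0.2208, 0.0495]
tool_rot: [2.146, 0.162, -2.137]
contact_force: [0.1, 0.3, -0.7]
opening: 0.0513
t 25.60 shift [ 0.0125 -0.0004  0.0008] turn [-0.047  -0.2375 -0.0957] rows>= 1.0 tip z 0.0825 pos [0.4251 0.2208 0.0495] f [ 0.1349  0.2709 -0.7085] op 0.05126275076496954
```

```bash
python3 -m handwheel '[0.45,0.004,0,0.001,0,0,0,0.45,0.008,0,0.001,0,0,0,0.45,0.011,0,0.001,0,0,0,0.45,0.012,0,0.001,0,0,0,0.45,0.012,0,0.001,0,0,0]'; python3 -m handwheel '[0.45,0.001,0,0,0,0,0,0.45,0.002,0,0,0,0,0,0.45,0.002,0,0,0,0,0]'
```

```text
t: 26.02
tool_pos: [0.4236, 0.2208, 0.0371]
tool_rot: [2.145, 0.163, -2.137]
contact_force: [-1.6, 0.1, -2.0]
opening: 0.0513
t: 26.27
tool_pos: [0.4244, 0.221, 0.0368]
tool_rot: [2.146, 0.163, -2.136]
contact_force: [-2.2, -0.3, 6.0]
opening: 0.0512
```

Floor contact at the predicted height (0.0368). Release and rise.

```bash
python3 -m handwheel '[0.66,-0.002,0,0,0,0,0,0.72,-0.002,0,0,0,0,0,0.8,-0.002,0,0,0,0,0,0.95,-0.002,0,0,0,0,0,0.95,-0.002,0,0,0,0,0,0.95,-0.025,0,0,0,0,0,0.95,-0.055,0,0,0,0,0,0.95,-0.09,0,0,0,0,0,0.95,-0.12,0,0,0,0,0,0.95,-0.15,0,0,0,0,0,0.95,-0.15,0,0,0,0,0]'
python3 - <<'E'
from m import *
o=ctrl.get_obs();print(o['tool_pos']); im,d=snap('wrist','w13')
hsv=cv2.cvtColor(im,cv2.COLOR_BGR2HSV);H,S,V=[hsv[...,i].astype(int) for i in range(3)]
m=np.zeros(H.shape,bool);m[150:290,190:330]=1;m&=((H<5)|(H>172))&(S>150)
A=np.argwhere(m);P=np.array([W(u,v,d,o) for v,u in A]);k=(P[:,2]>.124);print('top z',np.median(P[k,2]),k.sum())
w=np.array([wonz(u,v,.131,o) for v,u in A[k]]);print(cv2.minEnclosingCircle(w[:,:2].astype(np.float32)*1000),w.mean(0))
E
python3 go.py .40 -.05 .25 -171.2
```

```text
t: 27.18
tool_pos: [0.4269, 0.2222, 0.193]
tool_rot: [2.16, 0.166, -2.125]
contact_force: [0.3, 1.0, 1.2]
opening: 0.081
[0.4269 0.2222 0.193 ]
top z 0.13066578757903302 672
((435.2696228027344, 230.6050262451172), 27.73515510559082) [0.4262 0.2227 0.131 ]
t 27.23 shift [-0.0279  0.2647  0.0665] turn [-0.0174 -0.6971 -0.0133] rows>= 7.0 tip z 0.2228 pos [0.4256 0.2218 0.1898] f [-0.7875 -0.2029 -0.3715] op 0.08072029412247549
```

View pics/w13.png

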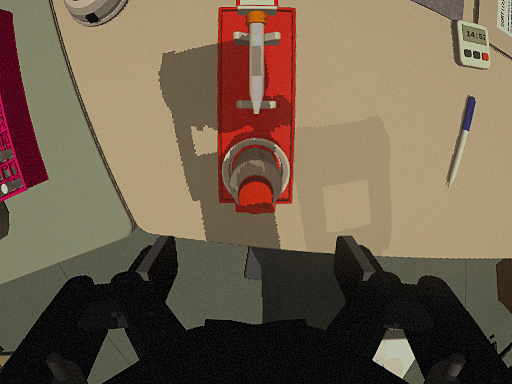

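The red-cap bottle stands in its well: cap at (256,192), ring at (256,172), top at 0.1307 m. I'll move the arm clear and check both trays from above.

```bash
python3 -m handwheel '[0.95,-0.028,0.03,0.008,0,0,0,0.95,-0.028,0.07,0.017,0,0,0,0.95,-0.028,0.11,0.027,0,0,0,0.95,-0.028,0.15,0.037,0,0,0,0.95,-0.028,0.19,0.047,0,0,0,0.95,-0.028,0.23,0.057,0,0,0,0.95,-0.028,0.2647,0.066,0,0,0,0.95,-0.028,0.2647,0.066,0,0,0,0.95,-0.028,0.2647,0.066,0,0,0]'
python3 - <<'E'
from m import *
im,d=snap('top','top14'); P=pts('top',d)
hsv=cv2.cvtColor(im,cv2.COLOR_BGR2HSV);H,S,V=[hsv[...,i].astype(int) for i in range(3)]
B=(H>100)&(H<130)&(S>110);Rd=((H<5)|(H>172))&(S>150)
for n,m,zt in (('blue',B,.111),('red',Rd,.131)):
    k=m&(P[...,2]>zt-.006)&(P[...,2]<zt+.01); A=np.argwhere(k); A=A[(A[:,0]>190)]
    w=np.array([onz('top',u,v,zt) for v,u in A]); print(n,len(A),np.median(w,0),'px',A.mean(0))
a=cv2.resize(im[140:270,95:195],(400,520),interpolation=cv2.INTER_CUBIC);b=cv2.resize(im[140:270,330:430],(400,520),interpolation=cv2.INTER_CUBIC)
cv2.imwrite('pics/fin.png',np.hstack([a,b]))
E
```

```text
t: 27.98
tool_pos: [0.3974, -0.052, 0.212]
tool_rot: [2.146, 0.159, -2.142]
contact_force: [-0.2, 0.7, -0.0]
opening: 0.0814
blue 109 [ 0.4545 -0.3843  0.111 ] px [225.5688 391.4312]
red 146 [0.4226 0.2192 0.131 ] px [234.5685 120.5616]
```

View pics/fin.png

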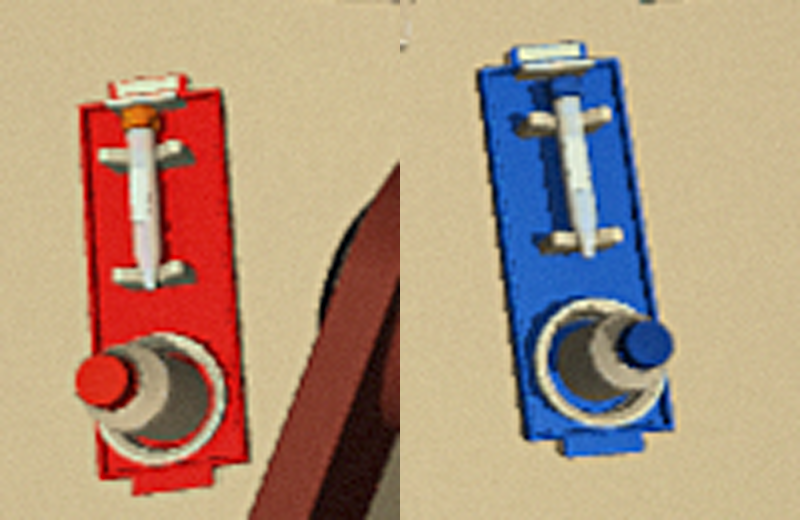

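In the top view the caps lie within 2 mm of the well centres (blue 0.4545, -0.3843; red 0.4226, 0.2192). Both tubes lie in both saddles, caps outward. Handing in.

Run:
```python
from station import ctrl
print(ctrl.finish_job());
```

```text
the job is handed in; nothing more can be done
None
```

I put both kits back and handed the job in at about 28 s; no verdict was reported.

**What I did:** I moved the blue-capped tube, the blue-capped bottle, the orange-capped tube and the red-capped bottle, in that order. I lowered each one until the wrist felt light contact (at most about 17 N in all at the blue bottle), then released it.

**Last checks:**
- **Bottles:** in the top view both caps were within about 2 mm of their well centres. Cap tops measured 0.111 m (blue) and 0.131 m (red), which matches standing on the well floors. The wrist view put the blue bottle about 2.5 mm off its well centre. I did not measure tilt directly.
- **Tubes:** measured by wrist camera after each release, the tube midpoints were about 1.5 mm from the cradle points. Seated heights were within about 1 mm, and the tips point to the wells. The final top view still shows both in their saddles.

**What disagreed:**
- **Fingers:** they end about 33 mm behind the stated tool tip. My first grasp of the blue tube closed on air above it without touching it. I confirmed the offset with the wrist depth and the scene view, and used it for every later grasp.
- **Cameras:** wrist and top views differed by up to about 3 mm on the saddle and well positions. I worked between the two.

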